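# Spring a jeweller's saw frame to the rider and lock it

## Task

A saw frame lies in the blade-stringing jig: turn the round tension knob on the jig's sloping face until the tip of the frame's sprung arm stands directly opposite the thin vane of the rider on the scale, never springing it as far as the stop at the end of the scale. Then turn the lock bar until its nose points at the line on its dial, let go, and leave the other things on the bench where they are.

Things in the scene. Friction and masses are not known exactly. Their poses are not given: they have to be found in the camera images.
- jig: aluminium blade-stringing jig, fixed; base 240 (x) x 280 (y) x 12 mm, its centre at x -5, y +35 mm; origin on the underside, x away from the robot at yaw 0, z up. A steel U saw frame lies flat in it, top at z 46 (screws to 58): back along y at x +89, sprung arm at y +70, fixed arm at y -70 with a wooden handle out to y -197. Grey gear block with a sloping top at y 85 to 165, up to z 111 mm
- knob_grip (a point): grip point on the axis of the round fluted dark steel tension knob (40 mm across, 30 long, 14 clear of the slope), 11 mm below its outer end; z is its axis, out of the face, 35 degrees from vertical, leaning to the jig's -x; x and y turn with it. Turned CLOCKWISE seen from outside it springs the arm; takes about 0.25 N m; stays where left; 1.1 to 4.1 rad are needed, so regrasp
- saw_arm (a joint): the frame's sprung arm; rad, 0 unsprung, grows as the knob draws it inwards (0.045 rad, or 6.8 mm at the tip, per rad of knob, but only after the knob's loose play, up to 0.8 rad and unknown at the start, is taken up; on reversing the play must be taken up again); held by the knob's screw
- pointer_tip (a point): end of the blunt 3 mm thick pointer at the free end of the sprung arm, 40 mm above the bench; unsprung it lies at x -65, y +70 mm in the jig's frame; as the arm is sprung it moves towards the jig's -y on an arc of 150 mm radius
- rider_mark (a point): end of the 3 mm vane of the small aluminium rider fixed on the scale strip, 40 mm above the bench, facing the pointer across a gap of about 5 mm in x; axes as the jig's. Set when the tip's y in this frame is 0 (positive: not sprung enough). It stands 10 to 22 mm from the unsprung tip; the raised stop that ends the scale is 35 mm from the unsprung tip: keep the tip 5 mm short of it
- lock_bar (a joint): lock bar in the middle of the frame's throat: flat steel bar 44 long, 13 wide, 30 mm high on a vertical axis; rad, grows ANTICLOCKWISE seen from above; at 0 its nose points to the jig's +y, at 1.571 at the engraved line (jig's -x); stops 0 and 2.1; starts 0.1 to 0.6; stays where left; turns with 0.06 N m
- lock_grip (a point): point on the lock bar's axis 75 mm above the bench, 8 mm below the bar's top; x along the bar towards the nose, z up; grip across its 13 mm width (along y)
- lock_nose (a point): tip of the small nose at one end of the lock bar, 31 mm from its axis, 54 mm above the bench
- lock_line (a point): the short black engraved line at the edge of the lock's round 68 mm aluminium dial plate, 48 mm above the bench, on the jig's -x side
- gold_ring: loose finger ring 21 mm across, lying flat on the jig's base in the throat behind the lock; leave alone; origin under its centre
- graver_a: loose steel graver, 7 mm thick, 110 mm long, on the jig's base in front; leave alone; origin under its middle
- honeycomb: white honeycomb soldering block 100 x 100 x 36 mm on the soldering board (260 x 190 x 22 mm) to the left; leave alone; origin under its centre
- graver_b: loose steel graver like the other, on the soldering board; leave alone; origin under its middle
- tweezers: loose steel tweezers 160 mm long lying on the bench to the right; leave alone; origin under the middle
- tub: loose white plastic tub 110 x 80 x 55 mm with a lid, on the bench to the right; leave alone; origin under its centre
- flux_jar: small amber jar, 52 mm across, 65 mm tall, to the left near the robot; leave alone; origin under its centre
- bench_brush: loose bench brush lying to the right near the robot; leave alone; origin under its middle

How it is judged:
By the outcome, as a careful person would: the job done as asked, in the order asked, and still so for the second after the job is handed in, with the robot touching nothing.
It also fails if it takes over 69 s, if anything falls off the work surface, if the arm or the gripper's body presses on something with over 40 N, if the wrist force passes 120 N, or if a joint passes its speed limit or range.

## Robot

A 6-joint arm with a two-finger parallel gripper is mounted at the origin on the work surface. World frame = base frame: x ahead of the robot, y to its left, z up, the work surface at z = 0. Lengths are in m, angles in rad, forces in N, time in s.
With the tool pointing down it reaches from about 0.35 to 0.975 m from the base axis. Payload 4.9 kg.
Tool frame: the origin (TCP) lies midway between the tips of the shut fingers; the grasp point (between the pads) lies 19 mm behind it; x points along the fingers, z is the direction in which the jaws open and shut, and the axes are right-handed (so a half turn about x gives the same grasp; the last joint's range is limited). The gripper opens to 85 mm and grips with 20 to 120 N. Pads are 22 mm wide; open, the fingers measure 114 mm over their backs; the gripper's body (76 mm by 85 mm) begins 54 mm behind the grasp point. The pads swing forward as they close: fully open they stand 13 mm farther back than shut.
Start: joints at [1.067, 0.053, 1.613, -0, 1.476, -0.119], TCP at [0.235, 0.579, 0.231] pointing down, gripper open.
Joint ranges: [-3.01, 3.01], [-1.01, 2.22], [0.06, 2.58], [-1.02, 4.17], [0.09, 2.62], [-3.14, 3.14]. Speed limits (rad/s): [2.57, 2.57, 3.14, 3.14, 3.14, 3.14].

## Interface

Orientations are given as a unit quaternion [w, x, y, z].
In Python, from plant import state, cams, workorder, nets gives the robot as it stands.
- The arm moves only by the tool play_rows, never from a script. Its argument "motion" is a list of rows, each a list of 3 entries, a list of its own where there are three numbers: the closure, from -1 (fully open) to 1 (shut), then the shift along the world's x, y, z in m, then the turn about the world's z in rad. A call has 1 to 5 rows; each row is the pose to reach, as a shift and turn from the pose commanded when the call began; what a row does not reach only later rows make up. A row lasts 1/10 s, in which the tool goes at most 50 mm and 8.59 degrees, less where a joint would pass 70% of its speed; a pose out of reach is approached as far as the arm can. A call with a gripper value outside its range is refused whole. The fingers move at their own pace and stop on an object; the grip force is fixed at half the most. Time passes only in rows, so rows that repeat a pose let the fingers close. It gives the time, the measured TCP pose, the force and the opening at its end, in the units of the state.
- state(): the state, without advancing time (a new reading comes with each control period).
- cams.grab_frame(name): name is "side" or "top"; returns (picture, depth): 420x560x3 uint8, red, green, blue; 420x560 float32, m along the optical axis (not along the pixel's ray), 0 where there is no reading.
- cams.camera_info(name): a dict with "K" (3x3 intrinsics, pixels), "rvec" (rotation vector, rad) and "tvec" (3), from world to camera coordinates, as OpenCV has them. Camera axes: x right, y down, z forward; pixel columns grow to the right and rows downward; lengths in m; the calibration is good to about 2 mm. A picture is of the moment at which its call begins. camera_info takes no time and is no camera call.
- workorder.job_done(): hands the job in, once; it reports no verdict.
Trained networks look in the newest picture that a camera, given by its name, has taken for a name from the list of things; names that differ only in an ending like _2 or _b are one class to them, and where a whole thing is asked for, a point or a joint stands for the part that bears it (a point fixed in the world has none). Each returns a list of dicts, best first, with "score" (0 to 1); they miss things now and then, are a little off and sometimes report something else, mostly with a low value. They report only what shows in the picture. A call takes as long as a camera call.
- nets.recognise(camera, target): "at" ([x, y, z] in m, in world coordinates, good to about 4 mm: the middle of the surface that is visible of it).
- nets.landmark_of(camera, target): "at" ([x, y, z] in m, in world coordinates, good to about 4 mm: a listed point, or the origin of a listed thing).
The state is a dict: "time": time; "joint_pos": joint angles; "joint_vel": joint speeds; "joint_efforts": joint torques, N m; "tool_pos": TCP position; "tool_rot": TCP orientation; "contact_force": force on the tool from outside, world axes, zero at the start; "ft_torque": the same for the moment, N m; "gripper_width": opening from 0.0 (shut) to 1.0 (fully open).
Only numpy, scipy, OpenCV 4.12 (cv2) and the standard library are available. Lean on these libraries where they do the work, as an engineer would, in place of code of your own. Each camera call takes 0.05 s, during which the arm holds its last target.

## Working session

There is one attempt and no reset: what is moved stays moved. The work goes in short steps, Python scripts to look and compute and a tool call to move; the robot and the scene stay as the last step left them, time stands still between calls to the robot, and variables do not carry over. Pictures are saved under pics/ and viewed, and the job is handed in when it is done.

Besides the shell and the picture viewer there is one more tool, called after "Emit:" as a command line: name --argument value ..., lists and objects as JSON in quotes. play_rows: Moves the arm, as the interface text tells. Its arguments: {"type":"object","properties":{"motion":{"type":"array","items":{"type":"array"}}},"required":["motion"]}

```bash
mkdir -p pics
cat > h.py <<'E'
import numpy as np, cv2
from plant import state, cams, workorder, nets
def proj(cam,P):
    i=cams.camera_info(cam); p,_=cv2.projectPoints(np.array(P,float).reshape(-1,3),np.array(i["rvec"],float),np.array(i["tvec"],float),np.array(i["K"],float),None); return p.reshape(-1,2)
def back(cam,depth,u,v,d=None):
    i=cams.camera_info(cam);K=np.array(i["K"]);R=cv2.Rodrigues(np.array(i["rvec"],float))[0];t=np.array(i["tvec"],float).ravel()
    d=depth[int(round(v)),int(round(u))] if d is None else d
    return R.T@(np.linalg.inv(K)@np.array([u,v,1])*d-t)
def onz(cam,u,v,z):
    i=cams.camera_info(cam);K=np.array(i["K"]);R=cv2.Rodrigues(np.array(i["rvec"],float))[0];t=np.array(i["tvec"],float).ravel()
    c=-R.T@t; r=R.T@np.linalg.inv(K)@np.array([u,v,1]); return c+r*(z-c[2])/r[2]
def save(n,im): cv2.imwrite("pics/"+n+".png",cv2.cvtColor(im,cv2.COLOR_RGB2BGR))
E
python3 - <<'E'
from h import *
s=state();print(s)
for c in("top","side"):
    im,d=cams.grab_frame(c);save(c+"0",im);np.save(c+"0.npy",d)
    i=cams.camera_info(c);R=cv2.Rodrigues(np.array(i["rvec"],float))[0];print(c,i["K"],-R.T@np.array(i["tvec"]).ravel(),R[2])
    for t in("jig","knob_grip","pointer_tip","rider_mark","lock_grip","lock_nose","lock_line"):
        print(c,t,[(np.round(q["at"],4).tolist(),round(q["score"],2)) for q in nets.landmark_of(c,t)][:2])
print(state()["time"])
E
```

```text
{'time': 0.0, 'joint_pos': array([ 1.06704117e+00,  5.33746006e-02,  1.61428769e+00, -2.13685682e-05,
        1.47598334e+00, -1.18999779e-01]), 'joint_vel': array([-0.00025504,  0.00040151, -0.0018112 ,  0.00086289,  0.00126214,
       -0.00052605]), 'joint_efforts': array([ 1.16829406e-04, -3.93687022e+01, -3.70172346e+01, -1.48331828e-04,
        7.25083562e-03,  2.38424337e-05]), 'tool_pos': array([0.23428805, 0.57876057, 0.23005578]), 'tool_rot': array([ 0.58572975, -0.39551798,  0.5870145 ,  0.39484196]), 'contact_force': array([-0.27374191, -0.94378547, -0.38697747]), 'ft_torque': array([-0.05702085, -0.02066141,  0.0132719 ]), 'gripper_width': 1.0039118980724706}
top [[419.82638621   0.         277.55646167]
 [  0.         419.82638621 211.07500532]
 [  0.           0.           1.        ]] [0.38201151 0.00873345 1.27274884] [ 0.10541651 -0.01572162 -0.99430387]
top jig [([0.5858, -0.0336, 0.0019], 0.89)]
top knob_grip [([0.6103, 0.0864, 0.1134], 0.45)]
top pointer_tip [([0.5376, 0.0481, 0.04], 0.49)]
top rider_mark [([0.5362, 0.0483, 0.0403], 0.73), ([0.5241, 0.0356, 0.0411], 0.58)]
top lock_grip [([0.5793, -0.0405, 0.071], 0.72)]
top lock_nose [([0.5749, -0.013, 0.0508], 0.71), ([0.5793, -0.0417, 0.0728], 0.35)]
top lock_line [([0.5466, -0.0303, 0.0515], 0.72), ([0.4813, 0.4841, 0.0242], 0.42)]
side [[520.35290264   0.         277.28371712]
 [  0.         520.35290264 208.90893158]
 [  0.           0.           1.        ]] [-0.01793282 -0.948201    0.953391  ] [ 0.36439479  0.69989667 -0.61429723]
side jig [([0.5793, -0.0383, 0.0006], 0.92)]
side knob_grip [([0.612, 0.0889, 0.112], 0.58)]
side pointer_tip [([0.5351, 0.0494, 0.0415], 0.74)]
side rider_mark [([0.5238, 0.0366, 0.0389], 0.49)]
side lock_grip [([0.582, -0.0373, 0.079], 0.56)]
side lock_nose [([0.4737, 0.4864, 0.0193], 0.67), ([0.3012, -0.3723, 0.0008], 0.67)]
side lock_line [([0.5487, -0.0281, 0.0463], 0.77)]
0.8
```

Run:
```python
import cv2
a=cv2.imread("pics/top0.png");b=cv2.imread("pics/side0.png")
print(a.shape)
cv2.imwrite("pics/top0c.png",cv2.resize(a[120:320,230:470],None,fx=3,fy=3,interpolation=2)[:600,:720])
cv2.imwrite("pics/side0c.png",cv2.resize(b[80:280,200:450],None,fx=3,fy=3,interpolation=2)[:600])
```

```text
(420, 560, 3)
```

View pics/top0.png

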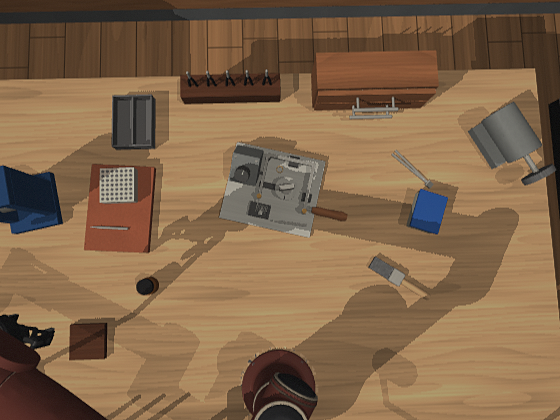

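View pics/side0.png

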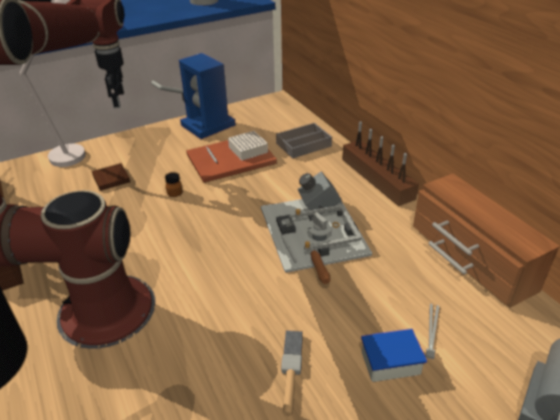

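Run:
```python
import cv2
a=cv2.imread("pics/top0.png");b=cv2.imread("pics/side0.png")
cv2.imwrite("pics/top0d.png",cv2.resize(a[135:245,210:350],None,fx=5.4,fy=5.4,interpolation=2))
cv2.imwrite("pics/side0d.png",cv2.resize(b[165:285,255:385],None,fx=5,fy=5,interpolation=2))
```

```text
(no output)
```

View pics/top0d.png

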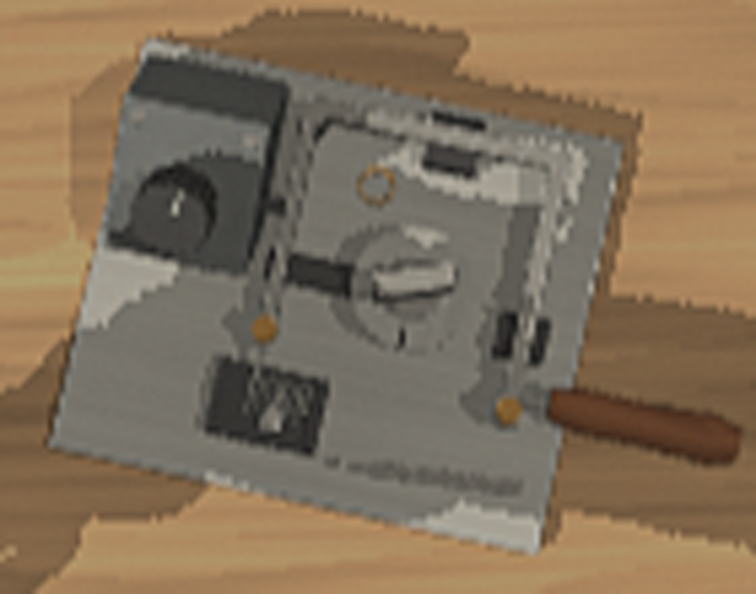

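View pics/side0d.png

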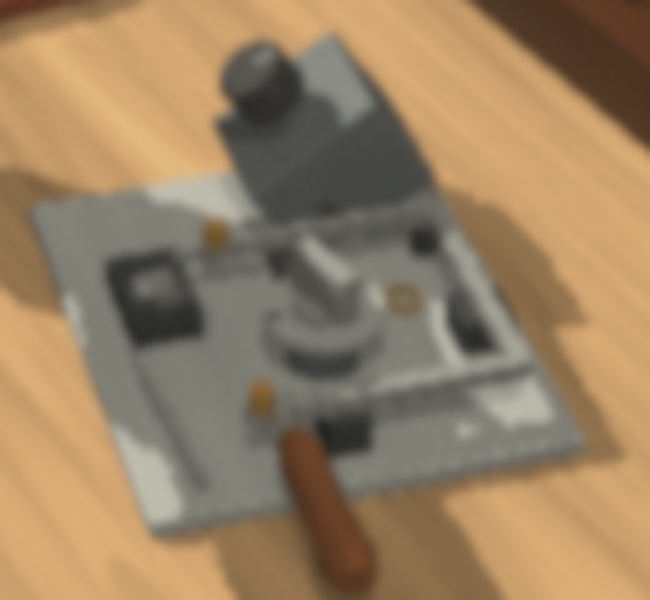

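Run:
```python
from h import *
from scipy.optimize import least_squares
C=np.array([[115,175,12],[115,-105,12],[-125,-105,12],[-125,175,12]])/1e3
px=np.array([[145,40],[622,135],[540,552],[48,445]])/5.4+[210,135]-0.4
pxs=np.array([[437,190],[583,440],[155,530],[32,208]])/5+[255,165]-0.4
def T(p,P): c,s=np.cos(p[2]),np.sin(p[2]); return np.array([[c,-s,0],[s,c,0],[0,0,1]])@np.array(P).T
def tw(p,P): return (T(p,P)).T+[p[0],p[1],0]
for nm,f in (("top",lambda p:(proj("top",tw(p,C))-px).ravel()),("side",lambda p:(proj("side",tw(p,C[1:]))-pxs[1:]).ravel())):
    r=least_squares(f,[.58,-.035,-.2]);print(nm,r.x,np.round(r.fun,1))
    p=r.x
    import math
    G={"knob":[-0,0,0],"tip":[-65,70,40],"lock":[0,0,75],"line":[-32,0,48]}
    for k,v in G.items(): print(k,tw(p,np.array([v])/1e3).round(4))
    for k,v in {"knob":[.611,.0877,.1127],"lockg":[.5806,-.039,.075],"nose":[.5749,-.013,.0508],"rider":[.524,.0361,.04],"line":[.5476,-.0292,.049]}.items():
        c,s=np.cos(p[2]),np.sin(p[2]);d=np.array(v[:2])-p[:2];print(k,np.round([c*d[0]+s*d[1],-s*d[0]+c*d[1]],4))
a=cv2.imread("pics/top0.png");b=cv2.imread("pics/side0.png")
cv2.imwrite("pics/tr0.png",cv2.resize(a[185:225,240:290],None,fx=14,fy=14,interpolation=0))
cv2.imwrite("pics/sr0.png",cv2.resize(b[200:245,268:318],None,fx=13,fy=13,interpolation=0))
```

```text
top [ 0.58181771 -0.03256927 -0.23588245] [-0.6 -0.7  0.4  0.4  0.1 -0.1  0.1  0.4]
knob [[ 0.5818 -0.0326  0.    ]]
tip [[0.535  0.0507 0.04  ]]
lock [[ 0.5818 -0.0326  0.075 ]]
line [[ 0.5507 -0.0251  0.048 ]]
knob [0.0003 0.1238]
lockg [ 0.0003 -0.0065]
nose [-0.0113  0.0174]
rider [-0.0723  0.0533]
line [-0.0341 -0.0047]
side [ 0.58283678 -0.03775592 -0.24117838] [ 1.4  0.3 -0.7 -0.4 -0.8 -0.2]
knob [[ 0.5828 -0.0378  0.    ]]
tip [[0.5364 0.0457 0.04  ]]
lock [[ 0.5828 -0.0378  0.075 ]]
line [[ 0.5518 -0.0301  0.048 ]]
knob [-0.0026  0.1286]
lockg [-0.0019 -0.0017]
nose [-0.0136  0.0221]
rider [-0.0748  0.0577]
line [-0.0363 -0.0001]
```

View pics/tr0.png

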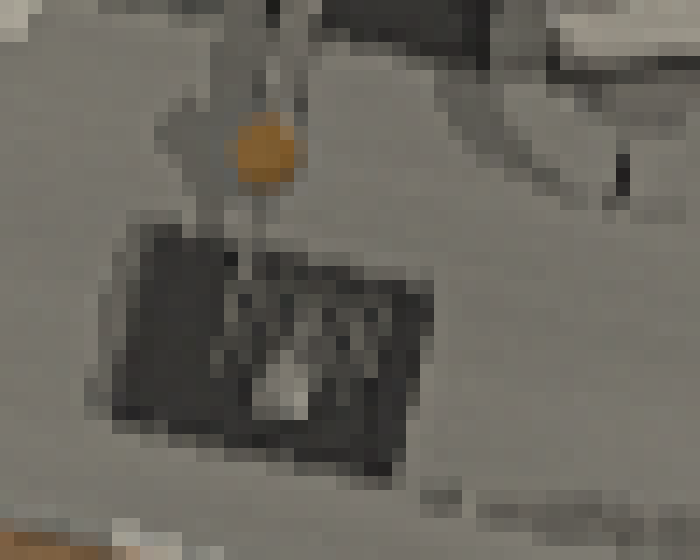

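View pics/sr0.png

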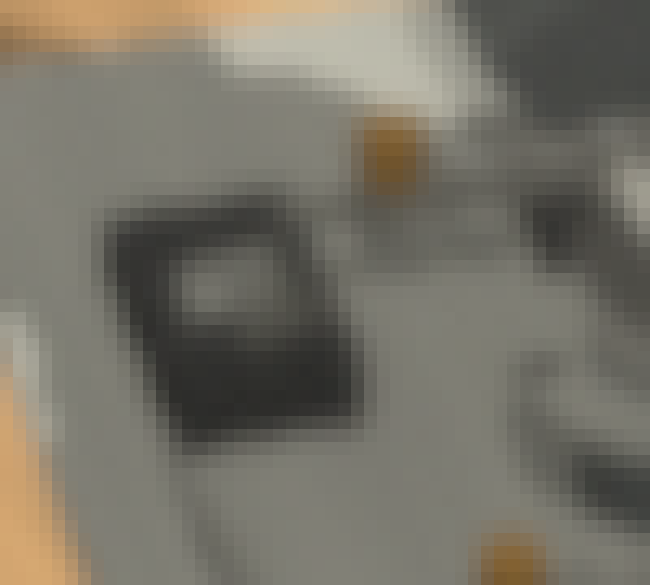

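```bash
cat >> h.py <<'E'
def tw(p,P):
    c,s=np.cos(p[2]),np.sin(p[2]); return np.array(P,float)@np.array([[c,-s,0],[s,c,0],[0,0,1]]).T+[p[0],p[1],0]
def tj(p,P):
    P=np.array(P,float)-[p[0],p[1],0];c,s=np.cos(p[2]),np.sin(p[2]); return P@np.array([[c,-s,0],[s,c,0],[0,0,1]])
def overlay(cam,im,p,box,k,lines,name,interp=2):
    u0,v0,u1,v1=box
    o=cv2.resize(cv2.cvtColor(im,cv2.COLOR_RGB2BGR)[v0:v1,u0:u1],None,fx=k,fy=k,interpolation=interp)
    for pts,col in lines:
        q=(proj(cam,tw(p,np.array(pts)/1e3))-[u0,v0]+.5)*k
        cv2.polylines(o,[np.round(q).astype(int)],False,col,1)
    cv2.imwrite("pics/"+name+".png",o)
E
python3 - <<'E'
from h import *
P={"top":[0.5818,-0.0326,-0.2359],"side":[0.5828,-0.0378,-0.2412]}
g=(0,255,0);r=(0,0,255);b=(255,100,0)
for c,box in(("top",(215,138,335,242)),("side",(255,165,385,285))):
    im=cv2.cvtColor(cv2.imread(f"pics/{c}0.png"),cv2.COLOR_BGR2RGB)
    th=np.linspace(0,6.29,40)
    L=[([[115,175,12],[115,-105,12],[-125,-105,12],[-125,175,12],[115,175,12]],g),
       ([[-65,70,40],[89,70,40],[89,-70,40],[-65,-70,40]],r),
       (np.c_[34*np.cos(th),34*np.sin(th),48+0*th],b),([[-35,0,48],[-25,0,48]],r)]
    overlay(c,im,P[c],box,5 if c=="side" else 6,L,c+"ov")
E
```

```text
(no output)
```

View pics/topov.png

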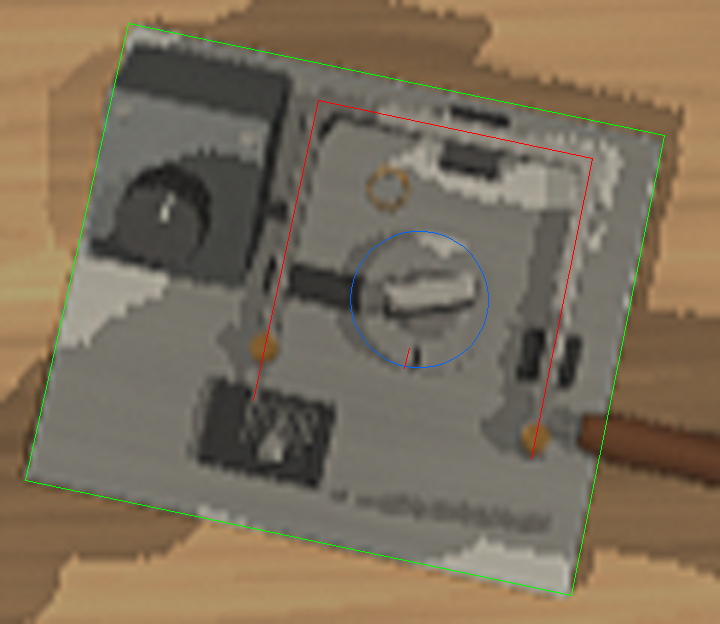

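View pics/sideov.png

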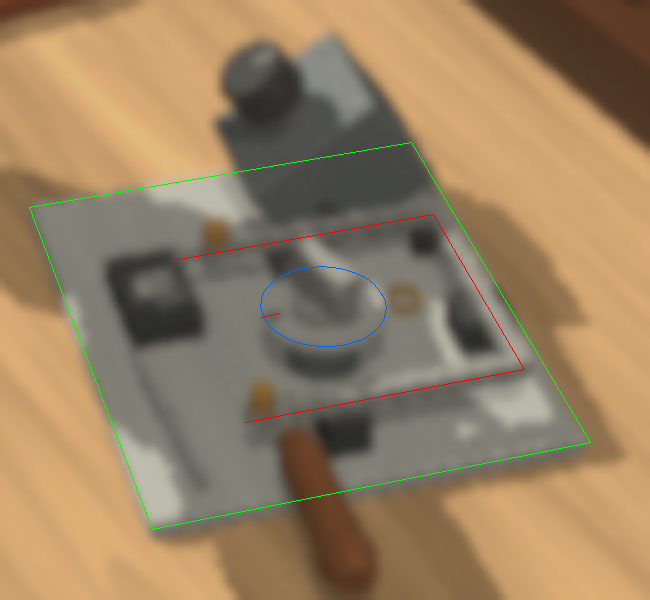

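Run:
```python
from h import *
p=[0.5818,-0.0345,-0.237]
for c in("top","side"):
    d=np.load(c+"0.npy"); H,W=d.shape
    i=cams.camera_info(c);K=np.array(i["K"]);R=cv2.Rodrigues(np.array(i["rvec"],float))[0];t=np.array(i["tvec"],float).ravel()
    v,u=np.mgrid[:H,:W]; r=np.stack([(u-K[0,2])/K[0,0],(v-K[1,2])/K[1,1],np.ones((H,W))],-1)*d[...,None]
    X=(r-t)@R; np.save(c+"X.npy",X)
    J=tj(p,X.reshape(-1,3)); ok=(d.ravel()>0)
    J=J[ok]*1e3
    def rep(n,m): 
        q=J[m]; print(c,n,len(q),q.mean(0).round(1) if len(q) else "",q.min(0).round(1) if len(q) else "",q.max(0).round(1) if len(q) else "")
    inb=(abs(J[:,0]+5)<150)&(abs(J[:,1]-35)<170)
    rep("base",inb&(abs(J[:,2]-12)<4)&(abs(J[:,0]+5)<110)&(abs(J[:,1]-35)<130))
    rep("bartop",(abs(J[:,2]-83)<4)&(np.hypot(J[:,0],J[:,1])<45))
    rep("dial",(abs(J[:,2]-48)<2.5)&(np.hypot(J[:,0],J[:,1])<45))
    rep("rider/tip",(abs(J[:,2]-40)<8)&(J[:,0]<-55)&(J[:,1]>25)&(J[:,1]<90))
    rep("knob",(J[:,2]>116)&inb)
    rep("bench",inb&(abs(J[:,2])<4))
```

```text
top base 3133 [-23.   22.2  11.5] [-115.  -95.    8.] [105.  164.9  16. ]
top bartop 53 [-3.  -3.2 81.8] [-13.8 -25.2  79. ] [ 8.  16.8 86.2]
top dial 191 [-4.1 -4.5 47.7] [-35.7 -36.9  45.5] [30.5 29.7 50.5]
top rider/tip 72 [-81.3  54.3  35.4] [-101.1   32.    32. ] [-55.9  89.5  45.2]
top knob 144 [  0.7 125.3 123.4] [-13.9 105.9 116.2] [ 22.4 146.6 133.7]
top bench 2958 [-6.  35.2 -0.5] [-155. -135.   -4.] [145. 205.   4.]
side base 2355 [-23.8  13.7  12.9] [-114.9  -95.     8. ] [105. 165.  16.]
side bartop 64 [ 1.3 -8.4 82.6] [-11.5 -28.1  79. ] [14.  16.3 85.8]
side dial 142 [ -1.3 -14.4  48.3] [-30.9 -40.7  45.6] [36.3 25.7 50.5]
side rider/tip 217 [-428.1   45.8   37.8] [-818.7   26.    32. ] [-55.1  89.2  47.4]
side knob 123 [  4.6 119.2 123.3] [-14.9 101.3 116.1] [ 25.8 147.3 136.5]
side bench 2232 [-28.9 -15.2   0.8] [-155. -135.   -4.] [145. 205.   4.]
```

Run:
```python
from h import *
from scipy.spatial.transform import Rotation as Ro
s=state();q=s["tool_rot"];M=Ro.from_quat([q[1],q[2],q[3],q[0]]).as_matrix();print(M.round(3))
z=M[:,2];a=np.arctan2(z[1],z[0]);print("yaw z",a, "jig y dir",np.pi/2-.237,"turn",np.pi/2-.237-a, -np.pi/2-.237-a)
p=[.580,-.0395,-.237]
K=np.array([.611,.0877,.1127]);print("knob in jig",tj(p,K))
# knob cloud fit
for c in("top","side"):
    X=np.load(c+"X.npy").reshape(-1,3);J=tj(p,X)*1e3
    m=(J[:,2]>100)&(abs(J[:,1]-128)<35)&(J[:,0]<24)&(J[:,0]>-40)
    q=J[m];a=np.array([-np.sin(.611),0,np.cos(.611)]);h=q@a
    e=q[h>h.max()-4]; print(c,"endface",len(e),e.mean(0),e.min(0),e.max(0),h.max(),np.median(h[h>h.max()-6]), "exp h",tj(p,K)@a*1e3+11)
```

```text
[[-0.    -0.927  0.375]
 [ 0.     0.375  0.927]
 [-1.     0.     0.   ]]
yaw z 1.1859936185587892 jig y dir 1.3337963267948965 turn 0.1478027082361073 -2.9937899453536856
knob in jig [0.00026847 0.13092276 0.1127    ]
top endface 60 [ -5.90890311 131.25374308 122.64975314] [-21.84117333 112.86602869 111.53597419] [ 10.83363319 151.21719767 133.65326429] 106.54255446355968 102.58646237946942 exp h 103.15570440960629
side endface 30 [ -2.31135219 125.00962448 124.51307437] [-14.84766374 107.57428322 115.22638369] [ 10.10161714 144.65176145 136.51070981] 106.01730960988374 101.773234433826 exp h 103.15570440960629
```

Emit:
play_rows --motion '[[-1,[0.03,-0.039,0],0.1],[-1,[0.06,-0.078,0],0.2],[-1,[0.09,-0.117,0],0.3],[-1,[0.12,-0.156,0],0.4],[-1,[0.15,-0.195,0],0.5]]'

```text
time: 1.3
tool_pos: [0.3855, 0.3827, 0.2316]
tool_rot: [-0.469, 0.529, -0.469, -0.529]
contact_force: [-0.0, 0.2, -0.5]
gripper_width: 0.998
```

Emit:
play_rows --motion '[[-1,[0.03,-0.039,0],0],[-1,[0.06,-0.078,0],0],[-1,[0.09,-0.117,0],0],[-1,[0.12,-0.156,0],0],[-1,[0.15,-0.195,0],0]]'

```text
time: 1.8
tool_pos: [0.5356, 0.1875, 0.2317]
tool_rot: [-0.471, 0.528, -0.47, -0.528]
contact_force: [0.2, -0.3, -0.1]
gripper_width: 1.001
```

Emit:
play_rows --motion '[[-1,[0.03,-0.039,0],0],[-1,[0.06,-0.078,0],0],[-1,[0.075,-0.102,0],0],[-1,[0.075,-0.102,-0.03],0],[-1,[0.075,-0.102,-0.03],0]]'

```text
time: 2.3
tool_pos: [0.6076, 0.0862, 0.1969]
tool_rot: [0.469, -0.525, 0.473, 0.53]
contact_force: [-0.3, -0.4, -1.7]
gripper_width: 0.997
```

Emit:
play_rows --motion '[[-1,[0,0,-0.04],0],[-1,[0,0,-0.07],0],[-1,[0,0,-0.09],0],[-1,[0,0,-0.105],0],[-1,[0,0,-0.105],0]]'

```text
time: 2.8
tool_pos: [0.6079, 0.0878, 0.0943]
tool_rot: [0.469, -0.527, 0.471, 0.529]
contact_force: [0.0, 0.2, 0.0]
gripper_width: 1.0
```

```bash
cat >> h.py <<'E'
def look(n):
    from scipy.spatial.transform import Rotation as Ro
    s=state();q=s["tool_rot"];z=Ro.from_quat([q[1],q[2],q[3],q[0]]).as_matrix()[:,2]
    print("t",s["time"],"tcp",s["tool_pos"].round(4),"yaw rel jig y",round((np.arctan2(z[1],z[0])-(np.pi/2-.237)+np.pi/2)%np.pi-np.pi/2,3),"F",s["contact_force"].round(1),"T",s["ft_torque"].round(2),"w",round(s["gripper_width"],3),"j",s["joint_pos"].round(2))
    for c in("top","side"):
        im,d=cams.grab_frame(c);save(c+n,im);np.save(c+n+".npy",d)
    a=cv2.imread(f"pics/top{n}.png");b=cv2.imread(f"pics/side{n}.png")
    A=cv2.resize(a[150:240,210:330],None,fx=6.5,fy=6.5,interpolation=2);B=cv2.resize(b[145:265,255:385],None,fx=5,fy=5,interpolation=2)
    cv2.imwrite(f"pics/t_{n}.png",A[:600,:800]);cv2.imwrite(f"pics/s_{n}.png",B[:600,:800])
E
python3 -c "
from h import *
look('1')"
```

```text
t 2.8 tcp [0.6079 0.0878 0.0943] yaw rel jig y 0.353 F [0.  0.2 0. ] T [-0.01  0.01 -0.04] w 1.0 j [ 0.02  0.15  1.75  0.    1.25 -1.66]
```

View pics/s_1.png

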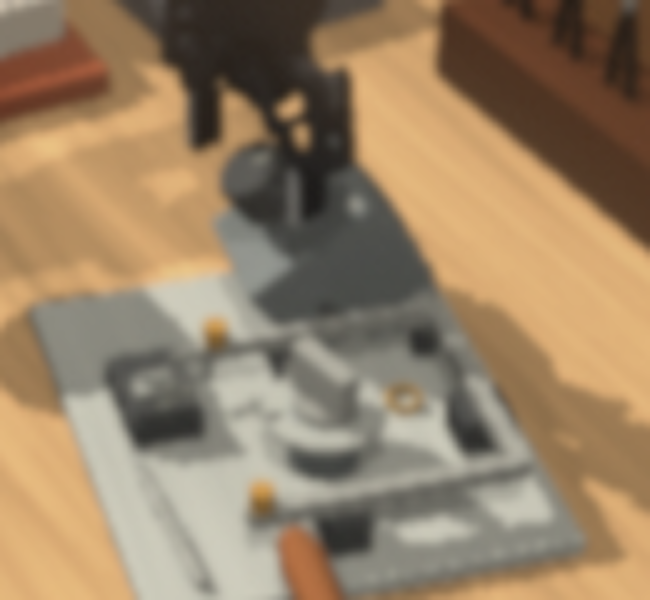

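View pics/t_1.png

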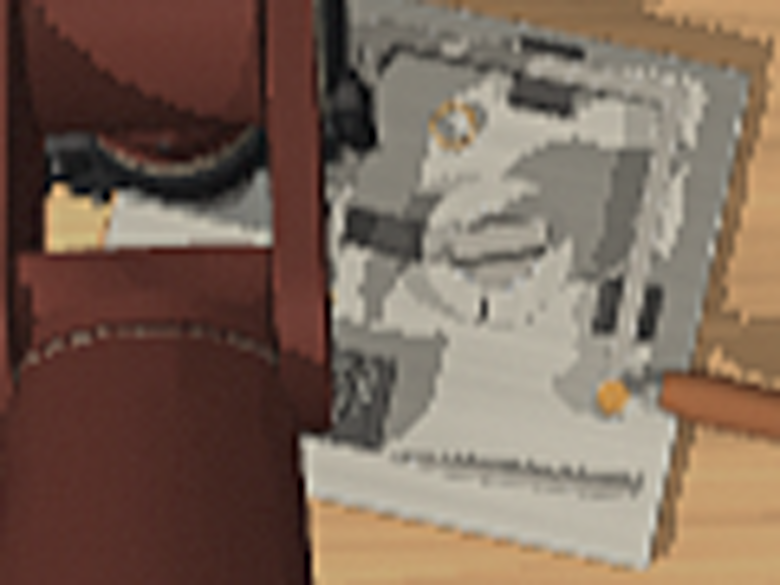

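Emit:
play_rows --motion '[[0.2,[0.002,0,0],0],[0.2,[0.002,0,0],0],[1,[0.002,0,0],0],[1,[0.002,0,0],0],[1,[0.002,0,0],0]]'

```text
time: 3.4
tool_pos: [0.6124, 0.086, 0.0986]
tool_rot: [-0.47, 0.529, -0.471, -0.527]
contact_force: [-3.0, -3.5, 7.1]
gripper_width: 0.472
```

Emit:
play_rows --motion '[[1,[0,0,0],-0.12],[1,[0,0,0],-0.24],[1,[0,0,0],-0.36]]'

```text
time: 3.7
tool_pos: [0.6124, 0.087, 0.099]
tool_rot: [0.559, -0.434, 0.558, 0.433]
contact_force: [-4.0, 1.8, 7.3]
gripper_width: 0.445
```

```bash
python3 -c "
from h import *
look('2')"
```

```text
t 3.7 tcp [0.6124 0.087  0.099 ] yaw rel jig y -0.013 F [-4.   1.8  7.3] T [0.51 0.36 0.27] w 0.445 j [ 0.02  0.15  1.74 -0.    1.25 -1.3 ]
```

View pics/s_2.png

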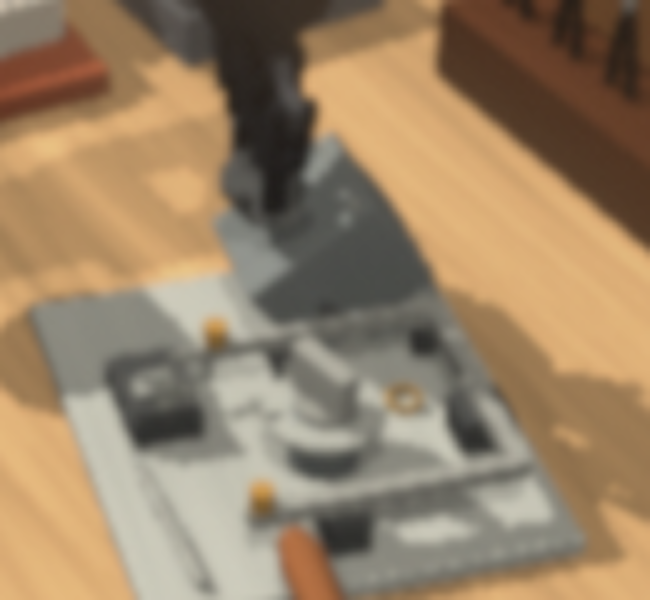

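Emit:
play_rows --motion '[[1,[0,0,0],-0.12],[1,[0,0,0],-0.24],[1,[0,0,0],-0.36]]'

```text
time: 4.1
tool_pos: [0.6144, 0.0896, 0.0993]
tool_rot: [0.63, -0.327, 0.623, 0.328]
contact_force: [0.7, 4.5, 4.1]
gripper_width: 0.446
```

```bash
python3 -c "
from h import *
look('3')"
```

```text
t 4.1 tcp [0.6144 0.0896 0.0993] yaw rel jig y -0.37 F [0.7 4.5 4.1] T [ 2.98 -1.64  1.82] w 0.446 j [ 0.02  0.15  1.74  0.01  1.25 -0.94]
```

View pics/s_3.png

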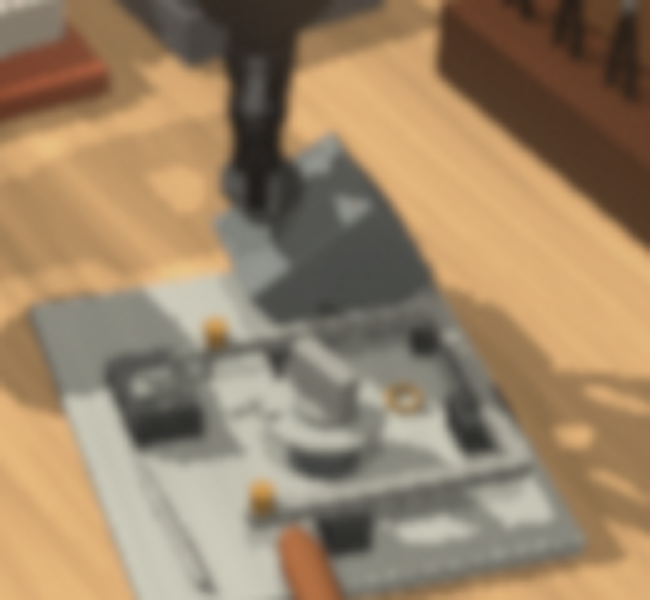

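Emit:
play_rows --motion '[[-0.6,[0,0,0],0],[-0.6,[0,0,0],0],[-0.6,[0,0,0],0.14],[-0.6,[0,0,0],0.28],[-0.6,[0,0,0],0.42]]'

```text
time: 4.7
tool_pos: [0.611, 0.0868, 0.0956]
tool_rot: [0.542, -0.453, 0.543, 0.454]
contact_force: [0.4, -1.2, -0.2]
gripper_width: 0.8
```

Emit:
play_rows --motion '[[-0.6,[0,0,-0.001],0.14],[-0.6,[0,0,-0.001],0.28],[1,[0,0,-0.001],0.3],[1,[0,0,-0.001],0.3],[1,[0,0,-0.001],0.3]]'

```text
time: 5.2
tool_pos: [0.6112, 0.0859, 0.0957]
tool_rot: [-0.47, 0.528, -0.472, -0.527]
contact_force: [-3.5, -4.7, 3.7]
gripper_width: 0.471
```

```bash
python3 -c "
from h import *
look('4')"
```

```text
t 5.2 tcp [0.6112 0.0859 0.0957] yaw rel jig y 0.35 F [-3.5 -4.7  3.7] T [-0.94  0.45 -0.23] w 0.471 j [ 0.02  0.15  1.74 -0.    1.25 -1.66]
```

View pics/s_4.png

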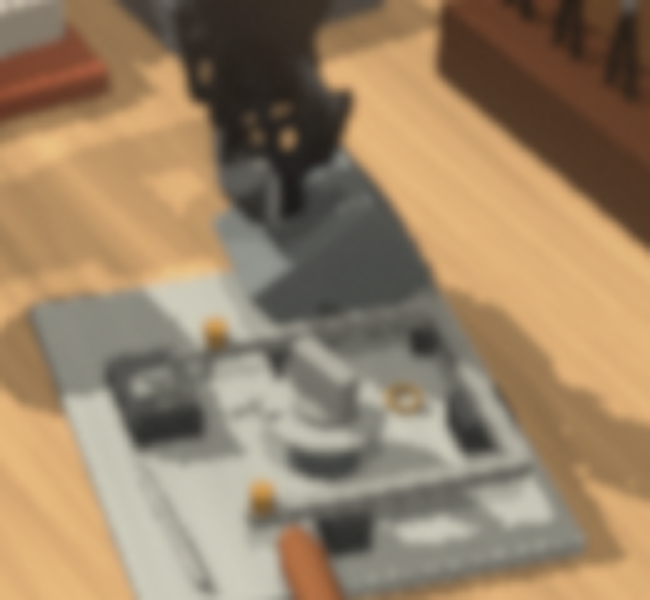

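```bash
cat >> h.py <<'E'
def orange(cam,im,box):
    u0,v0,u1,v1=box; f=im[v0:v1,u0:u1].astype(float); w=np.clip(f[...,0]-f[...,2]-30,0,None)/(f.sum(-1)+30)
    v,u=np.mgrid[v0:v1,u0:u1]; return np.array([(u*w).sum(),(v*w).sum()])/max(w.sum(),1e-9),w.sum()
def rd(n): return cv2.cvtColor(cv2.imread(f"pics/{n}.png"),cv2.COLOR_BGR2RGB)
SB=(291,205,307,219);FB=(300,237,315,250)
E
python3 - <<'E'
from h import *
for n in "01234": 
    im=rd("side"+n);print(n,orange("side",im,SB),orange("side",im,FB))
im=rd("top0");print(orange("top",im,(252,189,267,202)),orange("top",im,(296,204,312,218)))
E
```

```text
0 (array([297.62060888, 211.14533207]), np.float64(2.046651250904462)) (array([306.91523694, 243.98028817]), np.float64(2.806129351418291))
1 (array([297.58684769, 210.76778276]), np.float64(2.9532154100653765)) (array([306.88178102, 243.7135642 ]), np.float64(3.6373164353467153))
2 (array([297.59575683, 210.76424446]), np.float64(2.9364177719617133)) (array([306.88534654, 243.70657593]), np.float64(3.622567345380648))
3 (array([297.58861563, 210.77452033]), np.float64(2.9539886843728853)) (array([306.88364314, 243.71194922]), np.float64(3.6191964763777014))
4 (array([297.58845994, 210.77905063]), np.float64(2.955144589661149)) (array([306.89103852, 243.71422007]), np.float64(3.6261647071033476))
(array([258.51662008, 195.42432112]), np.float64(2.4517096143498622)) (array([303.75442538, 210.5277293 ]), np.float64(2.6350222236237437))
```

Emit:
play_rows --motion '[[1,[0,0,0],-0.12],[1,[0,0,0],-0.24],[1,[0,0,0],-0.36],[1,[0,0,0],-0.48],[1,[0,0,0],-0.6]]'

```text
time: 5.8
tool_pos: [0.6123, 0.0896, 0.0963]
tool_rot: [0.608, -0.363, 0.604, 0.366]
contact_force: [-0.9, 6.8, 3.7]
gripper_width: 0.451
```

```bash
python3 -c "
from h import *
look('5')
im=rd('side5');print(orange('side',im,SB),orange('side',im,FB))"
```

```text
t 5.8 tcp [0.6123 0.0896 0.0963] yaw rel jig y -0.252 F [-0.9  6.8  3.7] T [ 2.77 -0.86  1.57] w 0.451 j [ 0.02  0.15  1.74  0.01  1.25 -1.06]
(array([297.74689246, 210.91998707]), np.float64(2.835373520429796)) (array([306.88619048, 243.70950971]), np.float64(3.6285376598285137))
```

View pics/s_5.png

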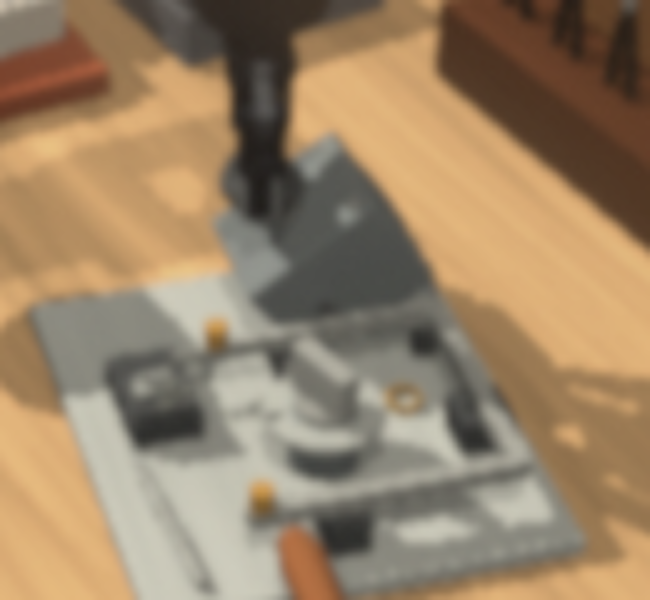

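Emit:
play_rows --motion '[[-0.5,[0,0,0],0],[-0.5,[0,0,0],0.05],[-0.5,[0,0,0],0.2],[-0.5,[0,0,0],0.34],[-0.5,[0,0,0],0.48]]'

```text
time: 6.4
tool_pos: [0.6113, 0.0865, 0.0946]
tool_rot: [0.499, -0.5, 0.501, 0.5]
contact_force: [-0.3, -0.0, 0.1]
gripper_width: 0.752
```

Emit:
play_rows --motion '[[-0.5,[0,0,0],0.12],[1,[0,0,0],0.12],[1,[0,0,0],0.12],[1,[0,0,0],0.12],[1,[0,0,0],0.02]]'

```text
time: 6.9
tool_pos: [0.6115, 0.0871, 0.0956]
tool_rot: [0.497, -0.503, 0.497, 0.503]
contact_force: [-2.0, 1.5, 3.0]
gripper_width: 0.476
```

Emit:
play_rows --motion '[[1,[0,0,0],-0.12],[1,[0,0,0],-0.24],[1,[0,0,0],-0.36],[1,[0,0,0],-0.48],[1,[0,0,0],-0.5]]'

```text
time: 7.4
tool_pos: [0.6124, 0.0896, 0.0962]
tool_rot: [0.607, -0.365, 0.603, 0.367]
contact_force: [-1.5, 5.2, 3.6]
gripper_width: 0.45
```

```bash
python3 -c "
from h import *
look('6')
im=rd('side6');print(orange('side',im,SB),orange('side',im,FB))
p=[.580,-.0395,-.237]
def scr(r,th): return [.085-r*np.cos(th),.070-r*np.sin(th),.054]
for r in(.12,.13,.14):
  print(r,proj('side',tw(p,[scr(r,0),scr(r,.045),scr(r,.09),scr(r,.135)])))"
```

```text
t 7.4 tcp [0.6124 0.0896 0.0962] yaw rel jig y -0.247 F [-1.5  5.2  3.6] T [ 2.65 -0.65  1.57] w 0.45 j [ 0.02  0.15  1.74  0.01  1.25 -1.07]
(array([297.80764552, 211.45615199]), np.float64(2.841201622235333)) (array([306.88957804, 243.71703681]), np.float64(3.62439418058061))
0.12 [[298.79657592 211.39483141]
 [299.39363116 212.53864066]
 [300.07671674 213.67151622]
 [300.84508663 214.79092446]]
0.13 [[295.35862477 212.01091076]
 [295.99585426 213.25385323]
 [296.72683532 214.48550854]
 [297.55084338 215.70310529]]
0.14 [[291.9116666  212.62860416]
 [292.58753451 213.97128501]
 [293.36495259 215.30241706]
 [294.24323199 216.61898778]]
```

Emit:
play_rows --motion '[[-0.5,[0,0,0],0],[-0.5,[0,0,0],0.05],[-0.5,[0,0,0],0.2],[-0.5,[0,0,0],0.34],[-0.5,[0,0,0],0.48]]'

```text
time: 8.0
tool_pos: [0.6112, 0.0865, 0.0945]
tool_rot: [0.499, -0.5, 0.501, 0.5]
contact_force: [0.5, 0.9, -0.0]
gripper_width: 0.751
```

Emit:
play_rows --motion '[[-0.5,[0,0,0],0.14],[1,[0,0,0],0.14],[1,[0,0,0],0.14],[1,[0,0,0],0.14],[1,[0,0,0],0.14]]'

```text
time: 8.5
tool_pos: [0.6113, 0.0858, 0.0956]
tool_rot: [-0.465, 0.532, -0.467, -0.532]
contact_force: [-3.5, -3.7, 3.7]
gripper_width: 0.478
```

Emit:
play_rows --motion '[[1,[0,0,0],-0.12],[1,[0,0,0],-0.24],[1,[0,0,0],-0.36],[1,[0,0,0],-0.48],[1,[0,0,0],-0.6]]'

```text
time: 9.0
tool_pos: [0.6122, 0.0898, 0.0963]
tool_rot: [0.604, -0.369, 0.601, 0.372]
contact_force: [-1.2, 7.5, 3.6]
gripper_width: 0.449
```

```bash
python3 -c "
from h import *
look('7')
im=rd('side7');print(orange('side',im,SB),orange('side',im,FB))
A=[cv2.resize(cv2.imread(f'pics/side{n}.png')[200:240,270:305],None,fx=10,fy=10,interpolation=2) for n in '17']
cv2.imwrite('pics/cmp7.png',np.hstack(A))
"
```

```text
t 9.0 tcp [0.6122 0.0898 0.0963] yaw rel jig y -0.232 F [-1.2  7.5  3.6] T [ 2.82 -0.57  1.67] w 0.449 j [ 0.02  0.15  1.74  0.01  1.25 -1.08]
(array([298.03724561, 211.89802821]), np.float64(2.946570105417706)) (array([306.8906601, 243.7176707]), np.float64(3.626741968439159))
```

View pics/cmp7.png

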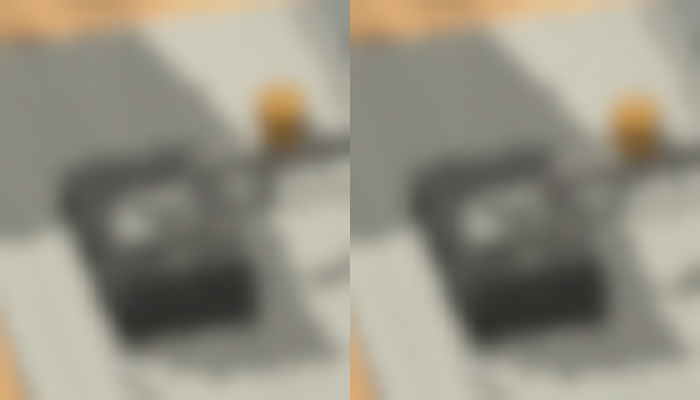

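Emit:
play_rows --motion '[[-1,[0,0,0],0],[-1,[0,0,0],0],[-1,[0,0,0.03],0.1],[-1,[0,0,0.07],0.2],[-1,[0,0,0.11],0.3]]'

```text
time: 9.6
tool_pos: [0.611, 0.0871, 0.2054]
tool_rot: [0.538, -0.458, 0.539, 0.458]
contact_force: [0.3, 0.5, 1.0]
gripper_width: 1.003
```

Emit:
play_rows --motion '[[-1,[-0.02,0.045,0],0],[-1,[-0.04,0.09,0],0],[-1,[-0.06,0.135,0],0],[-1,[-0.08,0.18,0],0],[-1,[-0.1,0.225,0],0]]'

```text
time: 10.1
tool_pos: [0.5107, 0.3137, 0.2052]
tool_rot: [0.54, -0.457, 0.54, 0.457]
contact_force: [0.1, -0.0, -0.7]
gripper_width: 1.001
```

```bash
python3 -c "
from h import *
look('8')
im=rd('side8');print(orange('side',im,SB),orange('side',im,FB))
p=[.580,-.0395,-.237]
R=[]
for k in range(3):
  for c in('top','side'):
    if k: cams.grab_frame(c)
    for t in('pointer_tip','rider_mark'):
        print(c,t,[(tj(p,q['at']).round(4).tolist(),round(q['score'],2)) for q in nets.landmark_of(c,t)][:3])
print(state()['time'])
a=cv2.imread('pics/top8.png');cv2.imwrite('pics/tr8.png',cv2.resize(a[185:225,240:290],None,fx=14,fy=14,interpolation=0))
"
```

```text
t 10.1 tcp [0.5107 0.3137 0.2052] yaw rel jig y 0.071 F [ 0.1 -0.  -0.7] T [-0.02 -0.02 -0.04] w 1.001 j [ 0.43  0.01  1.7  -0.    1.43 -0.98]
(array([298.03642991, 211.88930106]), np.float64(2.8284290316786382)) (array([306.88524256, 243.70740096]), np.float64(3.472967351719441))
top pointer_tip [([-0.0625, 0.065, 0.0444], 0.43)]
top rider_mark [([-0.0739, 0.0623, 0.0413], 0.49)]
side pointer_tip [([-0.0647, 0.0679, 0.0454], 0.48), ([-0.1927, -0.3919, -0.0013], 0.26)]
side rider_mark [([-0.0034, 0.0044, 0.0009], 0.51), ([-0.072, 0.0599, 0.0378], 0.45)]
top pointer_tip [([-0.0608, 0.0675, 0.0404], 0.57)]
top rider_mark [([-0.0736, 0.0602, 0.0391], 0.49)]
side pointer_tip [([-0.0646, 0.071, 0.0414], 0.8)]
side rider_mark [([-0.0703, 0.0628, 0.0392], 0.5)]
top pointer_tip [([-0.063, 0.0662, 0.0431], 0.72)]
top rider_mark []
side pointer_tip [([-0.0637, 0.0703, 0.045], 0.6)]
side rider_mark [([-0.0709, 0.0618, 0.0393], 0.57)]
11.0
```

View pics/tr8.png

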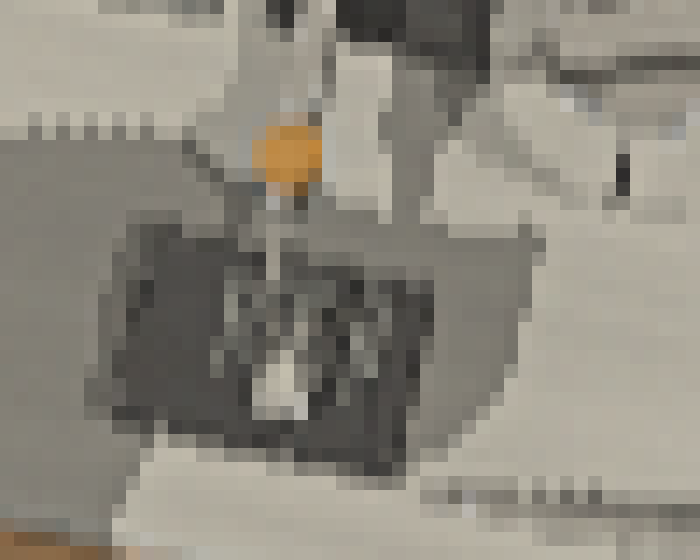

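View pics/t_8.png

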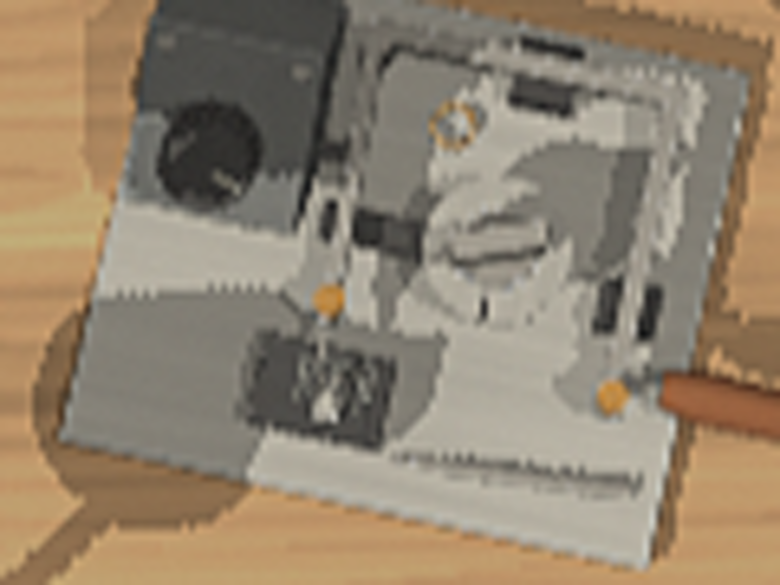

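```bash
python3 -c "
from h import *
p=[.580,-.0395,-.237]
for uv in((258.9,200.5),(259,203.8),(261,207.6),(260.9,208.5),(260.4,210.5),(260,213)): print(uv,tj(p,onz('top',*uv,.04)).round(4))
print(proj('top',tw(p,[[-.065,.07,.04],[-.06,.07,.04],[-.065,.06,.04]])))
a=rd('top8').astype(int).sum(-1)
print(a[198:216,254:268])
print(np.load('top8.npy')[198:216,254:268].round(3))
"
```

```text
(258.9, 200.5) [-0.0529  0.0727  0.04  ]
(259, 203.8) [-0.0625  0.0703  0.04  ]
(261, 207.6) [-0.0723  0.0621  0.04  ]
(260.9, 208.5) [-0.075   0.0618  0.04  ]
(260.4, 210.5) [-0.0811  0.062   0.04  ]
(260, 213) [-0.0886  0.0616  0.04  ]
[[258.9146605  204.65399502]
 [259.27353781 203.01272726]
 [262.22218057 205.35628889]]
[[381 330 282 278 266 438 392 240 332 458 519 513 514 534]
 [373 383 289 281 316 483 361 203 364 350 458 450 452 532]
 [383 392 298 279 368 381 340 299 364 360 352 348 341 469]
 [324 329 269 330 374 429 408 375 370 362 361 353 356 354]
 [211 209 224 334 310 425 307 326 372 376 370 372 364 360]
 [227 227 220 212 171 438 245 250 336 322 316 342 374 372]
 [225 221 277 257 212 449 261 232 242 210 210 238 329 325]
 [226 213 333 285 292 348 283 268 273 283 204 135 289 227]
 [231 216 389 211 325 279 199 327 293 282 195 181 296 280]
 [228 215 404 274 280 290 235 352 265 143 232 230 211 338]
 [227 214 329 290 210 339 263 428 289 190 198 346 278 317]
 [224 272 290 269 237 259 346 392 230 231 138 404 295 249]
 [220 340 219 282 246 360 495 300 249 235 178 330 338 193]
 [221 2
[... 1191 characters left out ...]
7 1.25  1.25  1.251 1.249 1.252 1.236 1.252 1.25  1.253 1.252
  1.251 1.252]
 [1.247 1.254 1.25  1.248 1.253 1.249 1.249 1.236 1.251 1.252 1.251 1.248
  1.249 1.25 ]
 [1.251 1.251 1.251 1.251 1.243 1.252 1.234 1.246 1.249 1.253 1.248 1.252
  1.251 1.248]
 [1.254 1.251 1.246 1.252 1.246 1.247 1.237 1.247 1.244 1.251 1.248 1.248
  1.252 1.244]
 [1.25  1.248 1.251 1.249 1.244 1.243 1.236 1.243 1.244 1.251 1.249 1.249
  1.248 1.246]
 [1.248 1.252 1.252 1.249 1.241 1.241 1.236 1.242 1.248 1.246 1.252 1.255
  1.249 1.241]
 [1.254 1.249 1.249 1.248 1.245 1.243 1.24  1.242 1.255 1.248 1.247 1.253
  1.249 1.243]
 [1.249 1.253 1.247 1.25  1.246 1.249 1.249 1.247 1.249 1.249 1.25  1.248
  1.247 1.24 ]]
```

Emit:
play_rows --motion '[[-1,[0.02,-0.045,0],0.1],[-1,[0.04,-0.09,0],0.2],[-1,[0.06,-0.135,0],0.29],[-1,[0.08,-0.18,0],0.29],[-1,[0.1,-0.225,0],0.29]]'

```text
time: 11.5
tool_pos: [0.6121, 0.0855, 0.2055]
tool_rot: [-0.468, 0.53, -0.468, -0.53]
contact_force: [0.3, 0.5, -0.5]
gripper_width: 0.996
```

Emit:
play_rows --motion '[[-1,[0,0,-0.04],0],[-1,[0,0,-0.08],0],[-0.5,[0,0,-0.1],0],[-0.5,[0,0,-0.11],0],[1,[0,0,-0.11],0]]'

```text
time: 12.0
tool_pos: [0.6106, 0.0873, 0.0938]
tool_rot: [0.467, -0.53, 0.468, 0.531]
contact_force: [-0.1, 0.6, 0.0]
gripper_width: 0.598
```

Emit:
play_rows --motion '[[1,[0,0,0],0],[1,[0,0,0],0],[1,[0,0,0],-0.1],[1,[0,0,0],-0.22],[1,[0,0,0],-0.34]]'

```text
time: 12.5
tool_pos: [0.6102, 0.0874, 0.0975]
tool_rot: [0.55, -0.442, 0.553, 0.443]
contact_force: [-9.0, 3.4, 5.9]
gripper_width: 0.452
```

Emit:
play_rows --motion '[[1,[0,0,0],-0.12],[1,[0,0,0],-0.25],[1,[0,0,0],-0.25]]'

```text
time: 12.8
tool_pos: [0.6115, 0.09, 0.0981]
tool_rot: [0.603, -0.37, 0.6, 0.373]
contact_force: [-9.6, 2.6, 5.2]
gripper_width: 0.452
```

```bash
python3 -c "
from h import *
look('9')
im=rd('side9');print(orange('side',im,SB),orange('side',im,FB))"
```

```text
t 12.8 tcp [0.6115 0.09   0.0981] yaw rel jig y -0.226 F [-9.6  2.6  5.2] T [2.02 0.61 1.22] w 0.452 j [ 0.02  0.15  1.74  0.01  1.25 -1.09]
(array([298.28783403, 212.24332917]), np.float64(3.0261146558312197)) (array([306.88716403, 243.71532975]), np.float64(3.6101208520719323))
```

Emit:
play_rows --motion '[[-0.5,[0,0,0],0],[-0.5,[0,0,0],0.05],[-0.5,[0,0,0],0.2],[-0.5,[0,0,0],0.34],[-0.5,[0,0,0],0.48]]'

```text
time: 13.4
tool_pos: [0.6133, 0.0878, 0.0979]
tool_rot: [-0.496, 0.506, -0.493, -0.504]
contact_force: [0.2, 0.1, -0.3]
gripper_width: 0.749
```

Emit:
play_rows --motion '[[-0.5,[0.001,0,0],0.12],[1,[0.001,0,0],0.12],[1,[0.001,0,0],0.12],[1,[0.001,0,0],0.12],[1,[0.001,0,0],0.12]]'

```text
time: 13.9
tool_pos: [0.614, 0.0862, 0.0985]
tool_rot: [-0.466, 0.533, -0.466, -0.53]
contact_force: [-3.2, -4.0, 7.8]
gripper_width: 0.479
```

Emit:
play_rows --motion '[[1,[0,0,0],-0.12],[1,[0,0,0],-0.24],[1,[0,0,0],-0.36],[1,[0,0,0],-0.48],[1,[0,0,0],-0.6]]'

```text
time: 14.4
tool_pos: [0.6152, 0.0881, 0.0988]
tool_rot: [0.605, -0.371, 0.6, 0.369]
contact_force: [-1.3, 1.3, 6.1]
gripper_width: 0.443
```

```bash
python3 -c "
from h import *
look('10')
im=rd('side10');print(orange('side',im,SB),orange('side',im,FB))"
```

```text
t 14.4 tcp [0.6152 0.0881 0.0988] yaw rel jig y -0.233 F [-1.3  1.3  6.1] T [ 1.6  -0.65  1.44] w 0.443 j [ 0.02  0.15  1.73  0.    1.25 -1.08]
(array([298.57149934, 212.70578944]), np.float64(2.926387756501855)) (array([306.89065336, 243.71802089]), np.float64(3.637336270970892))
```

Emit:
play_rows --motion '[[-1,[0,0,0],0],[-1,[0,0,0],0],[-1,[0,0,0.03],0.1],[-1,[0,0,0.07],0.2],[-1,[0,0,0.11],0.3]]'

```text
time: 15.0
tool_pos: [0.6122, 0.0876, 0.2062]
tool_rot: [0.539, -0.457, 0.539, 0.458]
contact_force: [0.8, 0.8, 0.7]
gripper_width: 0.997
```

Emit:
play_rows --motion '[[-1,[-0.02,0.045,0],0],[-1,[-0.04,0.09,0],0],[-1,[-0.06,0.135,0],0],[-1,[-0.08,0.18,0],0],[-1,[-0.1,0.225,0],0]]'

```text
time: 15.5
tool_pos: [0.5116, 0.3143, 0.2059]
tool_rot: [0.54, -0.457, 0.539, 0.457]
contact_force: [1.6, 0.7, 0.7]
gripper_width: 0.999
```

```bash
python3 -c "
from h import *
look('11')
im=rd('side11');print(orange('side',im,SB),orange('side',im,FB))
p=[.580,-.0395,-.237]
for c in('top','side'):
    for t in('pointer_tip','rider_mark'):
        print(c,t,[(tj(p,q['at']).round(4).tolist(),round(q['score'],2)) for q in nets.landmark_of(c,t)][:3])
print(state()['time'])
a=cv2.imread('pics/top11.png');cv2.imwrite('pics/tr11.png',cv2.resize(a[185:225,240:290],None,fx=14,fy=14,interpolation=0))
a=rd('top11').astype(int).sum(-1)
print(a[196:216,254:268])
print(((np.load('top11.npy')[196:216,254:268]-1.2)*1000).round().astype(int))
"
```

```text
t 15.5 tcp [0.5116 0.3143 0.2059] yaw rel jig y 0.071 F [1.6 0.7 0.7] T [ 0.02 -0.02  0.03] w 0.999 j [ 0.43  0.01  1.7   0.    1.43 -0.98]
(array([298.5707714 , 212.68166091]), np.float64(2.8094234594716427)) (array([306.8836049 , 243.70273814]), np.float64(3.47059724904605))
top pointer_tip [([-0.0611, 0.0633, 0.0407], 0.75)]
top rider_mark [([-0.074, 0.0606, 0.0403], 0.49)]
side pointer_tip [([-0.0621, 0.0638, 0.0411], 0.83), ([-0.0741, 0.0614, 0.0373], 0.41), ([-0.2263, 0.4851, 0.0195], 0.18)]
side rider_mark [([-0.0702, 0.0603, 0.0385], 0.37)]
15.8
[[363 411 447 447 452 438 401 405 393 394 416 514 508 505]
 [371 360 388 388 381 449 371 405 401 342 385 525 517 511]
 [370 371 319 277 267 388 382 392 398 264 462 522 513 513]
 [370 369 375 288 280 320 349 368 342 284 467 459 446 516]
 [381 384 384 291 284 375 289 425 308 321 360 355 340 456]
 [321 319 355 298 287 381 369 473 333 361 362 356 353 352]
 [210 210 270 279 272 307 330 464 374 374 375 371 366 362]
 [224 224 218 233 231 156 251 438 331 307 315 347 374 373]
 [226 221 273 273 277 167 337 363 241 177 210 243 331 326]
 [221 219
[... 841 characters left out ...]
74 40 39 71 74 74 69 70]
 [70 72 69 69 70 70 72 37 72 70 72 73 72 72]
 [53 66 71 73 71 71 73 38 72 76 74 68 71 69]
 [53 49 54 51 50 52 74 37 69 66 68 70 73 78]
 [52 52 51 50 49 50 59 42 51 53 55 71 74 69]
 [49 49 52 50 54 50 44 40 58 48 55 52 51 50]
 [52 49 53 51 51 52 52 54 53 51 47 55 55 52]
 [50 50 54 52 50 52 50 49 52 51 55 53 54 54]
 [49 50 50 51 52 54 51 41 51 51 56 55 51 52]
 [48 48 51 54 52 50 50 36 51 51 48 49 49 50]
 [52 46 46 49 53 49 40 48 50 49 51 48 49 48]
 [44 48 48 49 46 44 36 44 41 46 49 52 48 52]
 [45 51 47 52 40 46 32 40 40 47 53 50 49 43]
 [52 47 44 45 41 40 32 47 52 47 47 50 50 49]
 [50 48 48 47 43 42 44 41 51 52 46 50 47 42]
 [49 47 49 49 50 47 49 51 49 48 49 52 52 44]]
```

View pics/tr11.png

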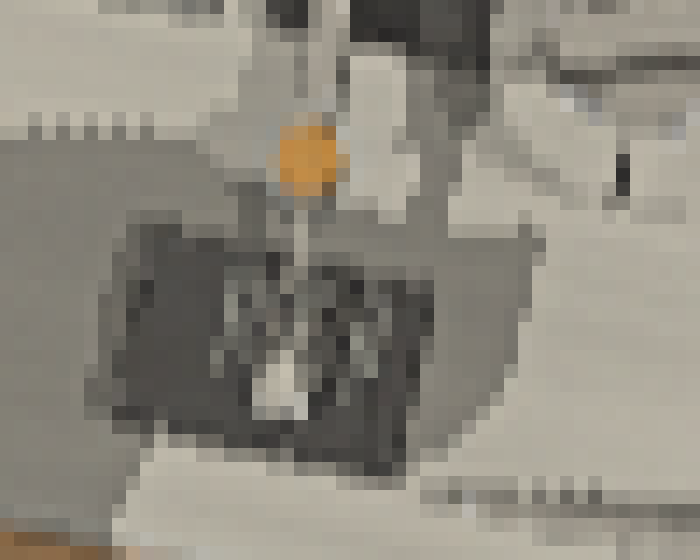

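Emit:
play_rows --motion '[[-1,[0.02,-0.045,0],0.1],[-1,[0.04,-0.09,0],0.2],[-1,[0.06,-0.135,0],0.29],[-1,[0.08,-0.18,0],0.29],[-1,[0.1,-0.225,0],0.29]]'

```text
time: 16.3
tool_pos: [0.6134, 0.0834, 0.2055]
tool_rot: [-0.469, 0.53, -0.468, -0.529]
contact_force: [0.4, 0.7, -0.3]
gripper_width: 1.004
```

Emit:
play_rows --motion '[[-1,[0,0,-0.04],0],[-1,[0,0,-0.08],0],[-0.5,[0,0,-0.1],0],[-0.5,[0,0,-0.11],0],[1,[0,0,-0.11],0]]'

```text
time: 16.8
tool_pos: [0.6118, 0.086, 0.0938]
tool_rot: [0.468, -0.529, 0.469, 0.531]
contact_force: [-0.4, 0.2, -0.3]
gripper_width: 0.597
```

Emit:
play_rows --motion '[[1,[0,0,0],0],[1,[0,0,0],0],[1,[0,0,0],-0.1],[1,[0,0,0],-0.22],[1,[0,0,0],-0.34]]'

```text
time: 17.3
tool_pos: [0.6109, 0.0878, 0.0976]
tool_rot: [0.55, -0.441, 0.553, 0.444]
contact_force: [-15.3, -22.8, 3.9]
gripper_width: 0.453
```

Emit:
play_rows --motion '[[1,[0,0,0],-0.12],[1,[0,0,0],-0.21],[1,[0,0,0],-0.21]]'

```text
time: 17.6
tool_pos: [0.612, 0.0895, 0.0978]
tool_rot: [0.594, -0.382, 0.593, 0.385]
contact_force: [-11.1, 0.8, 7.1]
gripper_width: 0.449
```

```bash
python3 -c "
from h import *
look('12')
im=rd('side12');print(orange('side',im,SB),orange('side',im,FB))"
```

```text
t 17.6 tcp [0.612  0.0895 0.0978] yaw rel jig y -0.186 F [-11.1   0.8   7.1] T [1.57 1.09 1.11] w 0.449 j [ 0.02  0.15  1.74  0.    1.25 -1.13]
(array([298.84523004, 213.11851736]), np.float64(2.8716423585840536)) (array([306.8825715 , 243.71442068]), np.float64(3.6144243827980396))
```

Emit:
play_rows --motion '[[-1,[0,0,0],0],[-1,[0,0,0],0],[-1,[0,0,0.03],0.1],[-1,[0,0,0.07],0.2],[-1,[0,0,0.11],0.3]]'

```text
time: 18.2
tool_pos: [0.6129, 0.0877, 0.2074]
tool_rot: [0.53, -0.469, 0.529, 0.469]
contact_force: [0.7, -0.6, 0.2]
gripper_width: 1.0
```

Emit:
play_rows --motion '[[-1,[-0.02,0.045,0],0],[-1,[-0.04,0.09,0],0],[-1,[-0.06,0.135,0],0],[-1,[-0.08,0.18,0],0],[-1,[-0.1,0.225,0],0]]'

```text
time: 18.7
tool_pos: [0.5123, 0.3147, 0.2072]
tool_rot: [0.532, -0.468, 0.529, 0.468]
contact_force: [0.1, -0.4, -0.5]
gripper_width: 0.999
```

```bash
python3 -c "
from h import *
look('13')
im=rd('side13');print(orange('side',im,SB),orange('side',im,FB))
p=[.580,-.0395,-.237]
for k in range(3):
  for c in('top','side'):
    if k: cams.grab_frame(c)
    for t in('pointer_tip','rider_mark'):
        print(c,t,[(tj(p,q['at']).round(4).tolist(),round(q['score'],2)) for q in nets.landmark_of(c,t)][:3])
print(state()['time'])
a=cv2.imread('pics/top13.png');cv2.imwrite('pics/tr13.png',cv2.resize(a[190:220,245:280],None,fx=18,fy=18,interpolation=0))
a=rd('top13').astype(int).sum(-1)
print(a[196:216,254:268])
print(((np.load('top13.npy')[196:216,254:268]-1.2)*1000).round().astype(int))
A=[cv2.resize(cv2.imread(f'pics/side{n}.png')[205:235,275:305],None,fx=13,fy=13,interpolation=2) for n in (11,13)]
cv2.imwrite('pics/cmp13.png',np.hstack(A))
"
```

```text
t 18.7 tcp [0.5123 0.3147 0.2072] yaw rel jig y 0.112 F [ 0.1 -0.4 -0.5] T [ 0.02  0.   -0.03] w 0.999 j [ 0.43  0.01  1.7   0.    1.43 -1.02]
(array([298.84918567, 213.11517041]), np.float64(2.756074468836167)) (array([306.88896536, 243.70661113]), np.float64(3.472909870212917))
top pointer_tip [([-0.0634, 0.0607, 0.04], 0.54)]
top rider_mark [([-0.0745, 0.0621, 0.0393], 0.47)]
side pointer_tip [([-0.0603, 0.0628, 0.0477], 0.73)]
side rider_mark [([-0.0697, 0.0602, 0.0348], 0.61)]
top pointer_tip [([-0.0647, 0.0605, 0.0414], 0.74), ([0.0057, 0.0082, 0.0043], 0.33)]
top rider_mark [([-0.0736, 0.0604, 0.0383], 0.39)]
side pointer_tip [([-0.0631, 0.064, 0.0414], 0.79)]
side rider_mark [([-0.0737, 0.0602, 0.0369], 0.5), ([0.0216, -0.4263, 0.0002], 0.16)]
top pointer_tip [([-0.0612, 0.0587, 0.0414], 0.66)]
top rider_mark [([-0.0776, 0.0608, 0.0389], 0.59)]
side pointer_tip [([-0.059, 0.064, 0.04], 0.72)]
side rider_mark [([-0.0671, 0.0606, 0.0363], 0.46)]
19.6
[[354 408 450 449 450 451 423 398 398 393 390 521 507 501]
 [369 358 413 383 378 448 396 386 401 400 339 527 518 514]
 [370 365 3
[... 2132 characters left out ...]
1    52    53    51    50    51    40    48    45    52    57
     48    51]
 [   51    49    51    52    52    49    48    36    48    50 -1200    49
     53    45]
 [   52    50    49    51    50    47    41    50    52    51    50    52
     45    51]
 [   49    52    53    49    49    44    39    43    41    53    53    49
     48    48]
 [   50    54    44    46    43    39    38    45    42    46    48    53
     49    37]
 [   48    51    47    51    43    42    38    41    49    47    51    48
     48    45]
 [   51    46    49    47    44    44    43    42    50    52    50    52
     51    47]
 [   47    47    49    46    47    52    47    48    50    50    47    48
     50    44]]
```

View pics/tr13.png

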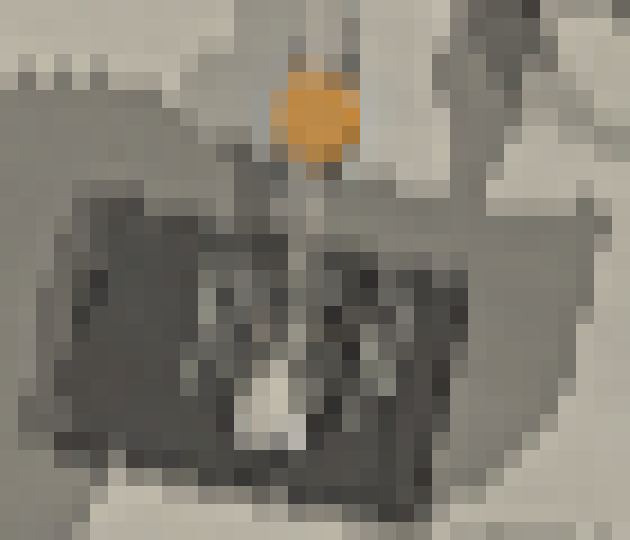

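View pics/cmp13.png

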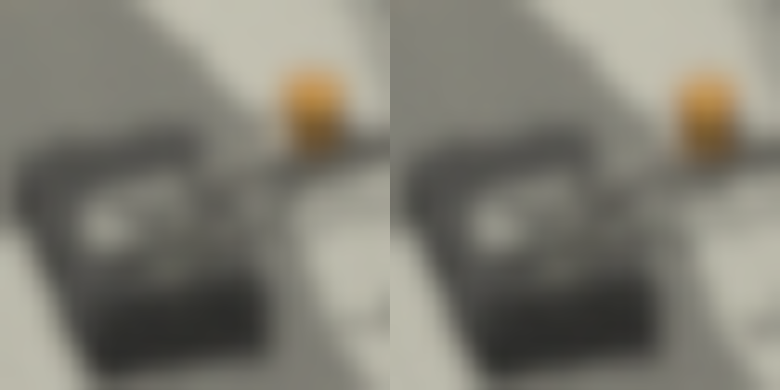

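```bash
python3 -c "
from h import *
p=[.580,-.0395,-.237]
def J(u,v): return tj(p,onz('top',u,v,.0415))*1e3
# masks: on pixels from depth
S={'8':(.043,[(259,202),(259,203),(259,204),(259,205),(260,202)],[(260,203),(260,204),(260,205),(258,202),(258,203),(258,204),(258,205)]),
'11':(.075,[(261,201),(261,202),(261,203),(261,204),(261,205),(260,205)],[(260,201),(260,202),(260,203),(262,201),(262,202),(262,203),(262,204),(262,205),(260,204)]),
'13':(.092,[(262,201),(262,202),(262,203),(261,204),(261,205)],[(261,202),(261,203),(261,201),(262,204),(262,205),(260,204),(260,205),(263,201),(263,202),(263,203)]),
'vane':(0,[(261,208),(261,209),(260,210)],[(260,208),(260,209),(261,210),(262,208),(262,209)])}
for yaw in(-.230,-.237,-.244):
  p[2]=yaw
  for n,(th,on,off) in S.items():
    y0=np.arange(50,85,.1); sc=0
    x0=-65
    for w,pts in((1,on),(-1,off)):
        for uv in pts:
            x,y,_=J(*uv); d=abs(y-(y0+(x-x0)*np.tan(th)))
            f=1/(1+np.exp((d-1.5)/.25)); sc=sc+np.log((f if w>0 else 1-f)+1e-3)
    b=sc>sc.max()-.5; wgt=np.exp(sc-sc.max()); print(yaw,n,'best',y0[sc.argmax()].round(2),'mean',(y0*wgt).sum()/wgt.sum(),'range',y0[b].min().round(1),y0[b].max().round(1),sc.max().round(2))
"
```

```text
-0.23 8 best 70.0 mean 70.11038108769806 range 69.8 70.3 -1.49
-0.23 11 best 65.4 mean 65.34980158234276 range 65.1 65.6 -1.63
-0.23 13 best 63.1 mean 63.10071150400417 range 62.9 63.3 -2.18
-0.23 vane best 62.8 mean 62.80472416570798 range 62.6 63.1 -1.1
-0.237 8 best 69.7 mean 69.72056436460038 range 69.4 69.9 -1.47
-0.237 11 best 65.0 mean 64.94801845829487 range 64.7 65.2 -1.6
-0.237 13 best 62.7 mean 62.72388629250295 range 62.6 62.9 -2.07
-0.237 vane best 62.3 mean 62.26090965408959 range 62.0 62.5 -1.06
-0.244 8 best 69.3 mean 69.32705417711783 range 69.0 69.6 -1.44
-0.244 11 best 64.6 mean 64.54332193386959 range 64.3 64.8 -1.58
-0.244 13 best 62.3 mean 62.34344977470279 range 62.2 62.5 -1.97
-0.244 vane best 61.7 mean 61.71391532138567 range 61.5 62.0 -1.02
```

Emit:
play_rows --motion '[[-1,[0.02,-0.045,0],0],[-1,[0.04,-0.09,0],0],[-1,[0.06,-0.135,0],0],[-1,[0.08,-0.18,0],0],[-1,[0.1,-0.226,0],0]]'

```text
time: 20.1
tool_pos: [0.6131, 0.0847, 0.2055]
tool_rot: [0.53, -0.468, 0.53, 0.468]
contact_force: [0.7, 0.3, -0.3]
gripper_width: 1.001
```

Emit:
play_rows --motion '[[-1,[0,0,-0.04],0],[-1,[0,0,-0.08],0],[-0.5,[0,0,-0.1],0],[-0.5,[0,0,-0.11],0],[1,[0,0,-0.11],0]]'

```text
time: 20.6
tool_pos: [0.6115, 0.0865, 0.0937]
tool_rot: [0.529, -0.467, 0.531, 0.469]
contact_force: [-0.6, 0.2, 0.0]
gripper_width: 0.597
```

Emit:
play_rows --motion '[[1,[0,0,0],0],[1,[0,0,0],0],[1,[0,0,0],-0.05],[1,[0,0,0],-0.1]]'

```text
time: 21.0
tool_pos: [0.6133, 0.0874, 0.0966]
tool_rot: [0.554, -0.441, 0.552, 0.441]
contact_force: [-0.4, 2.0, -2.9]
gripper_width: 0.457
```

```bash
python3 -c "
from h import *
look('14')
im=rd('side14');print(orange('side',im,SB),orange('side',im,FB))"
```

```text
t 21.0 tcp [0.6133 0.0874 0.0966] yaw rel jig y 0.012 F [-0.4  2.  -2.9] T [ 0.93 -0.18  0.7 ] w 0.457 j [ 0.02  0.15  1.74  0.    1.25 -1.33]
(array([298.8775902 , 213.14991906]), np.float64(3.0022183063409096)) (array([306.89209327, 243.70763109]), np.float64(3.629999221532239))
```

Emit:
play_rows --motion '[[1,[0,0,0],-0.04],[1,[0,0,0],-0.04]]'

```text
time: 21.3
tool_pos: [0.6127, 0.0875, 0.0968]
tool_rot: [0.562, -0.43, 0.561, 0.431]
contact_force: [-3.8, 2.9, 2.8]
gripper_width: 0.451
```

```bash
python3 -c "
from h import *
look('15')
im=rd('side15');print(orange('side',im,SB),orange('side',im,FB))"
```

```text
t 21.3 tcp [0.6127 0.0875 0.0968] yaw rel jig y -0.026 F [-3.8  2.9  2.8] T [1.12 0.58 0.62] w 0.451 j [ 0.02  0.15  1.74  0.    1.25 -1.29]
(array([298.89888539, 213.19799712]), np.float64(3.0024221584336996)) (array([306.89374944, 243.71548605]), np.float64(3.6312693610273294))
```

Emit:
play_rows --motion '[[-1,[0,0,0],0],[-1,[0,0,0],0],[-1,[0,0,0.03],0],[-1,[0,0,0.07],0],[-1,[0,0,0.11],0]]'

```text
time: 21.9
tool_pos: [0.6125, 0.086, 0.2062]
tool_rot: [0.562, -0.43, 0.562, 0.429]
contact_force: [0.3, -0.4, 0.0]
gripper_width: 0.997
```

```bash
python3 -c "
from h import *
look('16')
im=rd('side16');print(orange('side',im,SB),orange('side',im,FB))
p=[.580,-.0395,-.237]
for c in('top13','side13','top11','side11'):
    d=np.load(c+'.npy');cam=c[:-2];H,W=d.shape
    i=cams.camera_info(cam);K=np.array(i['K']);R=cv2.Rodrigues(np.array(i['rvec'],float))[0];t=np.array(i['tvec'],float).ravel()
    v,u=np.mgrid[:H,:W]; r=np.stack([(u-K[0,2])/K[0,0],(v-K[1,2])/K[1,1],np.ones((H,W))],-1)*d[...,None]
    J=tj(p,((r-t)@R).reshape(-1,3))*1e3;J=J[d.ravel()>0]
    m=(abs(J[:,2]-83)<5)&(np.hypot(J[:,0],J[:,1])<40)
    (c0,sz,a)=cv2.minAreaRect(J[m][:,:2].astype(np.float32));q=J[m][:,:2];w,V=np.linalg.eigh(np.cov(q.T));e=V[:,1]*np.sign(V[1,1])
    print(c,m.sum(),q.mean(0),J[m][:,2].mean(),'rect',c0,sz,a,'angle',np.arctan2(-e[0],e[1]))
    m=(abs(J[:,2]-48)<2.5)&(np.hypot(J[:,0],J[:,1])<45);print(' dial circ',cv2.minEnclosingCircle(J[m][:,:2].astype(np.float32)))
"
```

```text
t 21.9 tcp [0.6125 0.086  0.2062] yaw rel jig y -0.028 F [ 0.3 -0.4  0. ] T [-0.01 -0.04 -0.01] w 0.997 j [ 0.02  0.05  1.65 -0.    1.43 -1.29]
(array([298.91523425, 213.14883259]), np.float64(2.91296300486362)) (array([306.88753312, 243.71311654]), np.float64(3.4842276770532505))
top13 60 [-2.0680964   1.21512093] 80.75524729837998 rect (-1.9758505821228027, 1.9193592071533203) (12.931610107421875, 43.447410583496094) 21.548622131347656 angle 0.3953141485501356
 dial circ ((-2.181378126144409, 1.989294409751892), 33.820884704589844)
side13 63 [ 1.69277248 -2.37717141] 82.41331738786825 rect (2.0593504905700684, -0.9445552825927734) (17.752334594726562, 45.72897720336914) 16.893869400024414 angle 0.36875748823255894
 dial circ ((1.2167671918869019, -1.4917200803756714), 34.865997314453125)
top11 61 [-2.3338203   1.73064758] 81.28101382675904 rect (-2.20455265045166, 2.4314708709716797) (12.759729385375977, 41.512001037597656) 20.051734924316406 angle 0.3769576062340744
 dial circ ((-2.2222506999969482, 1.6408344507217407), 33.606842041015625)
side11 64 [ 2.15559622 -3.13623915] 82.24629452682854 rect (3.6472721099853516, -1.220346450805664) (17.992977142333984, 44.288475036621094) 20.24420166015625 angle 0.34677990745792725
 dial circ ((3.717536687850952, -1.4207664728164673), 35.2388801574707)
```

View pics/t_16.png

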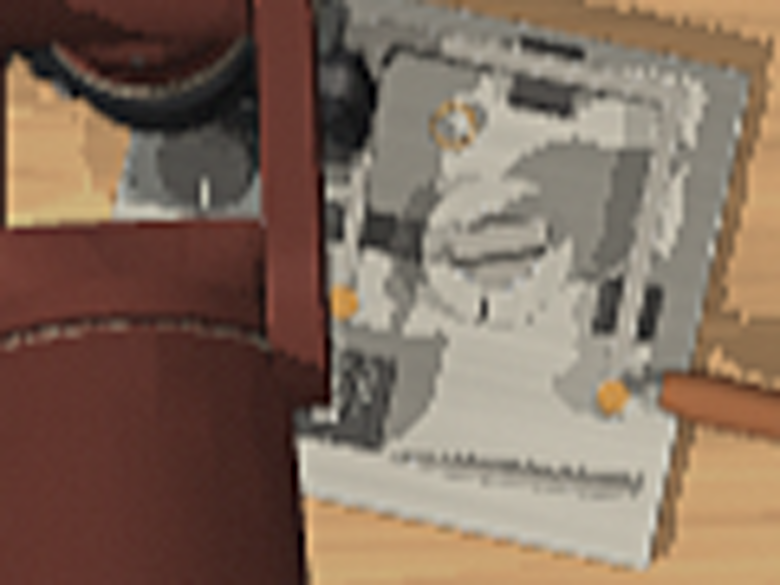

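Emit:
play_rows --motion '[[-1,[-0.01,-0.03,0],-0.14],[-1,[-0.02,-0.06,0],-0.28],[-1,[-0.0325,-0.09,0],-0.42],[-1,[-0.0325,-0.126,0],-0.56],[-1,[-0.0325,-0.126,0],-0.7]]'

```text
time: 22.5
tool_pos: [0.5799, -0.0434, 0.2051]
tool_rot: [0.676, -0.208, 0.676, 0.207]
contact_force: [0.5, 0.6, 0.0]
gripper_width: 1.0
```

Emit:
play_rows --motion '[[-0.2,[0,0,0],-0.14],[-0.2,[0,0,-0.03],-0.28],[-0.2,[0,0,-0.06],-0.42],[-0.2,[0,0,-0.08],-0.48],[-0.2,[0,0,-0.08],-0.48]]'

```text
time: 23.0
tool_pos: [0.5774, -0.0394, 0.121]
tool_rot: [0.703, -0.044, 0.708, 0.045]
contact_force: [-1.1, 0.1, 0.5]
gripper_width: 0.6
```

```bash
python3 -c "
from h import *
look('17')"
```

```text
t 23.0 tcp [ 0.5774 -0.0394  0.121 ] yaw rel jig y -1.208 F [-1.1  0.1  0.5] T [0.02 0.02 0.01] w 0.6 j [-0.2   0.04  1.81 -0.    1.29 -0.32]
```

View pics/s_17.png

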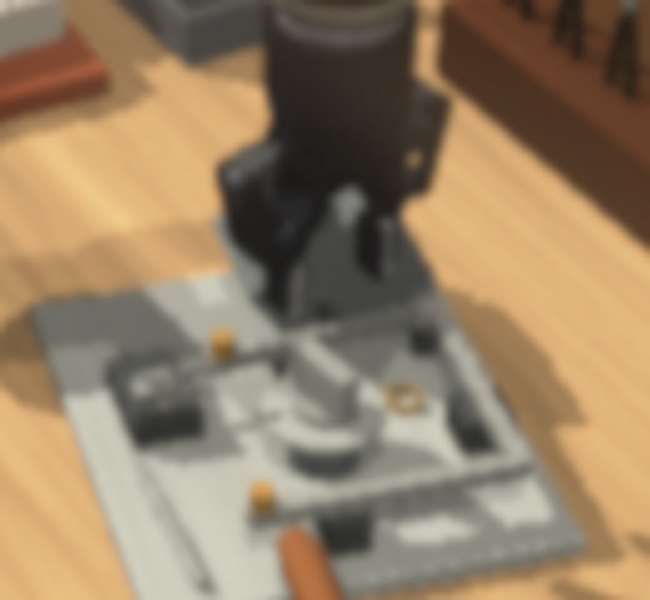

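Emit:
play_rows --motion '[[-0.2,[0.002,0,-0.03],0],[-0.2,[0.002,0,-0.05],0],[-0.2,[0.002,0,-0.06],0],[-0.2,[0.002,0,-0.064],0],[-0.2,[0.002,0,-0.064],0]]'

```text
time: 23.6
tool_pos: [0.5827, -0.0397, 0.0622]
tool_rot: [0.706, -0.045, 0.705, 0.045]
contact_force: [0.0, 0.2, 1.0]
gripper_width: 0.596
```

Emit:
play_rows --motion '[[0.4,[0,0,0],0],[1,[0,0,0],0],[1,[0,0,0],0],[1,[0,0,0],0]]'

```text
time: 24.0
tool_pos: [0.579, -0.0402, 0.0629]
tool_rot: [0.702, -0.045, 0.709, 0.045]
contact_force: [-16.3, -2.0, 15.3]
gripper_width: 0.137
```

```bash
python3 -c "
from h import *
look('18')"
```

```text
t 24.0 tcp [ 0.579  -0.0402  0.0629] yaw rel jig y -1.207 F [-16.3  -2.   15.3] T [-0.29  2.66  0.06] w 0.137 j [-0.2   0.12  1.84 -0.    1.19 -0.32]
```

View pics/s_18.png

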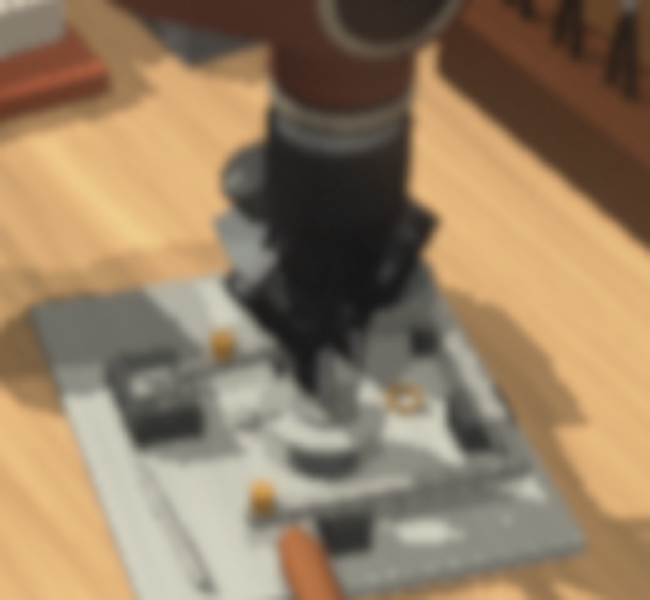

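Emit:
play_rows --motion '[[1,[-0.003,0,0],0],[1,[-0.003,0,0],0.13],[1,[-0.003,0,0],0.26],[1,[-0.003,0,0],0.39],[1,[-0.003,0,0],0.52]]'

```text
time: 24.6
tool_pos: [0.5793, -0.0401, 0.0629]
tool_rot: [0.67, -0.227, 0.67, 0.226]
contact_force: [-3.7, 0.3, 4.8]
gripper_width: 0.139
```

Emit:
play_rows --motion '[[1,[0,0,0],0.13],[1,[0,0,0],0.26],[1,[0,0,0],0.39],[1,[0,0,0],0.52],[1,[0,0,0],0.64]]'

```text
time: 25.1
tool_pos: [0.5797, -0.0395, 0.063]
tool_rot: [0.565, -0.426, 0.564, 0.425]
contact_force: [-1.6, 1.5, 3.5]
gripper_width: 0.134
```

```bash
python3 -c "
from h import *
look('19')"
```

```text
t 25.1 tcp [ 0.5797 -0.0395  0.063 ] yaw rel jig y -0.043 F [-1.6  1.5  3.5] T [ 0.22  0.29 -0.08] w 0.134 j [-0.2   0.11  1.85  0.    1.18 -1.49]
```

View pics/s_19.png

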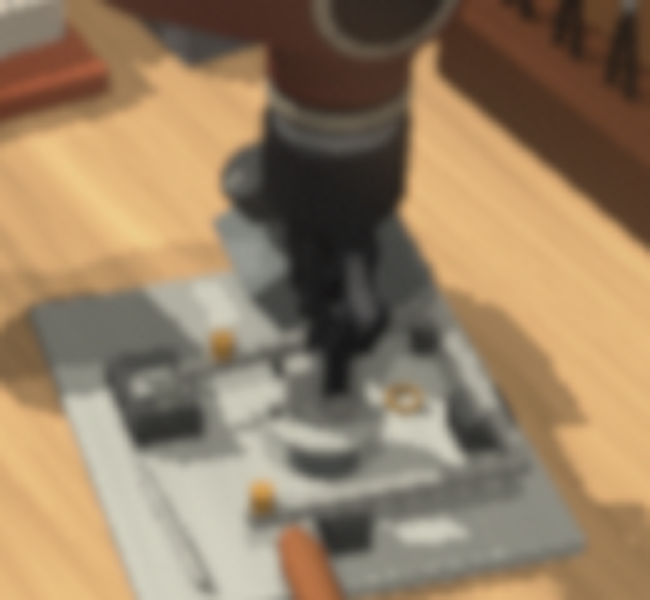

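Emit:
play_rows --motion '[[1,[0,0,0],0.043],[1,[0,0,0],0.043],[-0.3,[0,0,0],0.043],[-0.3,[0,0,0],0.043],[-0.3,[0,0,0.02],0.043]]'

```text
time: 25.7
tool_pos: [0.5765, -0.0392, 0.0781]
tool_rot: [0.555, -0.434, 0.558, 0.437]
contact_force: [-0.4, -0.2, 0.9]
gripper_width: 0.638
```

Emit:
play_rows --motion '[[-0.3,[0,0,0.04],0],[-0.3,[0,0,0.09],0],[-0.3,[-0.01,0.04,0.14],0],[-0.3,[-0.02,0.08,0.14],0],[-0.3,[-0.03,0.13,0.14],0]]'

```text
time: 26.2
tool_pos: [0.551, 0.0883, 0.2253]
tool_rot: [0.559, -0.437, 0.555, 0.434]
contact_force: [0.5, 0.2, -0.3]
gripper_width: 0.65
```

Emit:
play_rows --motion '[[-0.3,[-0.02,0.045,0],0],[-0.3,[-0.04,0.09,0],0],[-0.3,[-0.06,0.135,0],0],[-0.3,[-0.08,0.18,0],0],[-0.3,[-0.1,0.225,0],0]]'

```text
time: 26.7
tool_pos: [0.4485, 0.3142, 0.2212]
tool_rot: [0.557, -0.436, 0.557, 0.436]
contact_force: [1.1, 0.3, -0.3]
gripper_width: 0.649
```

```bash
python3 -c "
from h import *
look('20')
im=rd('side20');print(orange('side',im,SB),orange('side',im,FB))
p=[.580,-.0395,-.237]
for k in range(2):
  for c in('top','side'):
    if k: cams.grab_frame(c)
    for t in('pointer_tip','rider_mark','lock_nose','lock_line','lock_grip'):
        print(c,t,[(tj(p,q['at']).round(4).tolist(),round(q['score'],2)) for q in nets.landmark_of(c,t)][:2])
for c in('top20','side20'):
    d=np.load(c+'.npy');cam=c[:-2];H,W=d.shape
    i=cams.camera_info(cam);K=np.array(i['K']);R=cv2.Rodrigues(np.array(i['rvec'],float))[0];t=np.array(i['tvec'],float).ravel()
    v,u=np.mgrid[:H,:W]; r=np.stack([(u-K[0,2])/K[0,0],(v-K[1,2])/K[1,1],np.ones((H,W))],-1)*d[...,None]
    J=tj(p,((r-t)@R).reshape(-1,3))*1e3;J=J[d.ravel()>0]
    m=(abs(J[:,2]-83)<5)&(np.hypot(J[:,0],J[:,1])<40)
    q=J[m][:,:2];w,V=np.linalg.eigh(np.cov(q.T));e=-V[:,1]*np.sign(V[0,1])
    print(c,m.sum(),q.mean(0),cv2.minAreaRect(q.astype(np.float32)),'angle',np.arctan2(-e[0],e[1]))
print(((np.load('top20.npy')[196:216,254:268]-1.2)*1000).round().astype(int))
a=cv2.imread('pics/top20.png');cv2.imwrite('pics/tl20.png',cv2.resize(a[165:220,245:310],None,fx=10,fy=10,interpolation=0))
"
```

```text
t 26.7 tcp [0.4485 0.3142 0.2212] yaw rel jig y -0.006 F [ 1.1  0.3 -0.3] T [ 0.  -0.1  0. ] w 0.649 j [ 0.48 -0.13  1.8  -0.    1.46 -0.85]
(array([298.91096391, 213.14756724]), np.float64(2.8924897898525863)) (array([306.89132914, 243.69419237]), np.float64(3.4326613915734665))
top pointer_tip [([-0.0618, 0.0599, 0.0412], 0.57)]
top rider_mark [([-0.0742, 0.0633, 0.0384], 0.43)]
top lock_nose [([-0.0313, -0.0009, 0.0501], 0.49)]
top lock_line [([-0.034, 0.0008, 0.0481], 0.78)]
top lock_grip [([0.004, -0.002, 0.0759], 0.68)]
side pointer_tip [([-0.0628, 0.0629, 0.0434], 0.72), ([-0.0031, 0.0037, 0.0034], 0.46)]
side rider_mark [([-0.0008, 0.0013, 0.0025], 0.46), ([-0.072, 0.0604, 0.036], 0.44)]
side lock_nose [([-0.002, 0.0022, 0.0028], 0.23)]
side lock_line [([-0.0355, 0.0005, 0.0452], 0.55)]
side lock_grip [([-0.0021, 0.0016, 0.0769], 0.73)]
top pointer_tip [([-0.0627, 0.0589, 0.0389], 0.62)]
top rider_mark []
top lock_nose [([-0.032, -0.0021, 0.0497], 0.6)]
top lock_line [([-0.0351, -0.0009, 0.0491], 0.58)]
top lock_grip [([-0.0019, -0.0013, 0.0704], 0.43)]
side pointer_tip [([-0
[... 797 characters left out ...]
70 40 43 38 73 73 71 70]
 [69 73 73 67 76 71 71 70 37 73 69 69 72 73]
 [52 72 76 69 67 70 70 74 44 76 69 75 71 67]
 [55 50 57 51 53 52 73 71 38 70 69 75 76 72]
 [52 53 51 53 49 49 52 37 38 53 55 69 70 71]
 [57 54 47 58 50 55 55 40 51 54 54 49 58 52]
 [54 52 52 50 52 51 54 53 45 49 54 54 54 51]
 [47 51 53 50 47 54 50 50 50 53 50 53 51 48]
 [49 54 50 51 50 51 52 39 49 49 50 53 50 51]
 [51 50 53 50 53 51 53 39 48 49 53 51 49 53]
 [51 52 49 48 51 51 39 46 54 49 47 53 47 47]
 [47 52 50 46 48 44 40 43 45 52 53 47 51 52]
 [47 51 51 53 45 43 37 42 43 51 48 52 53 44]
 [47 45 54 49 44 42 36 41 48 50 48 46 53 43]
 [50 45 50 46 39 38 43 39 49 51 51 52 52 42]
 [49 47 53 49 48 54 51 46 48 49 49 51 50 43]]
```

View pics/tl20.png

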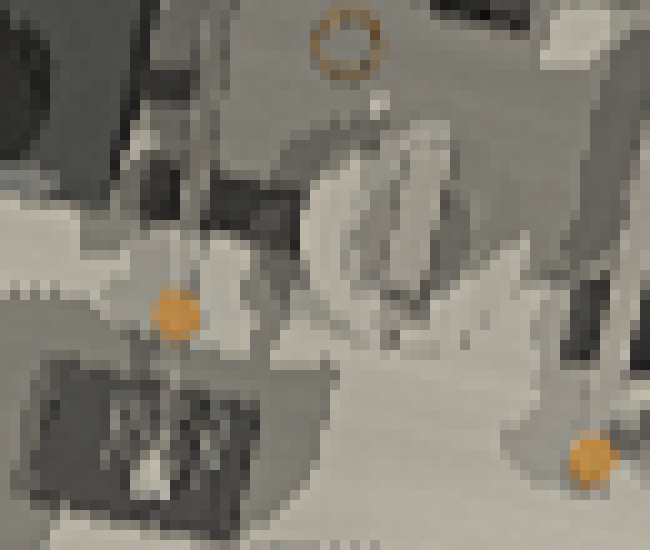

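View pics/s_20.png

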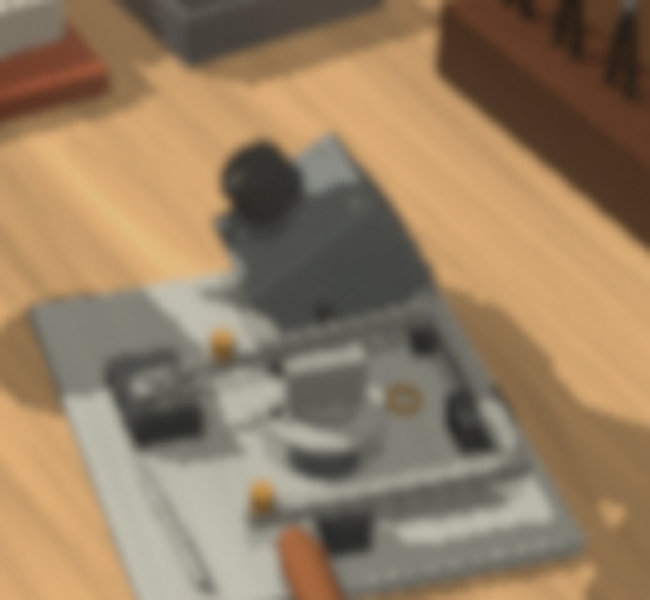

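```bash
python3 -c "
from h import *
print(state()['time'],state()['contact_force'].round(1)); print(workorder.job_done())"
```

```text
27.9 [-0.3 -0.5  0.6]
the job is handed in; nothing more can be done
None
```

I sprang the saw arm to the rider with short clockwise grip-and-turn strokes on the knob. I then turned the lock bar to its line, let go, moved the arm clear and handed the job in at 27.9 s of the 69 s allowed.

**Pointer:** By my estimate the tip stands about 0.2 mm short of directly opposite the rider vane, give or take about 0.5 mm. It moved about 14 mm in all, against about 30 mm allowed before the stop, so it never came near it. The estimate combines the top camera's depth picture with the movement of the arm's screw seen by the side camera. The reading held after the lock was turned.

**Pointer checks that disagreed:** The networks did not settle this to better than 3 mm. In the last pictures they put the tip about 4 mm past the vane from the top camera and about 2 mm short of it from the side. I relied on my own measurement.

**Lock bar:** The top camera gives 1.570 rad and the tool's own turn agrees, and the nose stands at the line. The side camera's rougher figure was 1.64 rad. I trusted it less because the bar's side face mixes into that view.

**Other things:** The last pictures show the gold ring and the graver on the jig where they were. I did not check the other loose items in the final pictures; the arm did not go down near any of them. Wrist forces stayed under about 30 N in every reading, and the robot was touching nothing at hand-in.

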